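Set out a cast and hold the wash brush ready over it

TASK

Lift the plaster cast off the round plate of the plaster vibrator, set it, teeth up, in the middle of the square rubber mat and let go of it. Then draw the wash brush out of its slanted holder, turn it level with its bristles facing down, and finish while still holding it there in the gripper with the bristles straight over the cast, 2 to 8 cm above the teeth. The brush must not touch the cast, and the jar, the pliers and the blue bowl stay where they are.

Things in the scene. Friction and masses are not known exactly. Their poses are not given: they have to be found in the camera images.
- cast: Pale blue-grey plaster dental cast with teeth on top, 56 (x) x 68 (y) x 26 mm, D-shaped in plan; the base is 15 mm high, the teeth reach 26 mm. About 85 g, standing loose on the round plate (96 mm across, 105 mm above the worktop) of the small square machine. Origin: centre of its underside; z up through the teeth. Grip the base across its x axis (56 mm).
- mat: black ribbed square rubber mat, 100 x 100 x 5 mm, fixed on the worktop in front of the robot. Origin: centre of its underside; its top is 5 mm above the origin. Keep clear of the tall machine to its right (it stands at y < -0.02 m for x > 0.52 m, up to 0.42 m high; its table, up to 0.19 m high, at y < -0.07 m for x > 0.39 m) and of the wall pier at the left (y > 0.34 m for x > 0.44 m).
- brush_holder: Grey plastic holder, fixed: base plate 90 x 64 x 8 mm with a slanted rectangular socket leaning 45 degrees from upright towards the holder's +x (away from the robot, turned up to 17 degrees). Socket 65 mm deep, 20 mm wide (y), 13 mm across, walls 3 mm; its mouth is 23 mm in +x of the origin, 64 mm up. Origin: centre of the base plate's underside.
- brush: Blue wash brush, 214 mm long, 60 g, heavier at the head (balances near x = 40 mm). Origin: mid-length, on its back face. x runs from handle end (-107 mm) to head end (107 mm), z from the back to the bristles. In the holder, the last 65 mm of the handle inside, head up, leaning about 45 degrees away from the robot, back face up towards the robot, bristles on the lower far side. It draws out along its own x axis.
- brush_grip (a point): Middle of the brush's handle (x = 15, y = 0, z = 7 mm in the brush's frame), 57 mm beyond the socket's mouth: a good place to grip, across the 14 mm width (the brush's y axis). The handle (x = -107 to 39 mm) reaches from z = 2 to 12 mm. Axes as the brush's.
- bristles (a point): Centre of the bristle tips (x = 81, y = 0, z = 29 mm in the brush's frame). The head (x = 39 to 107 mm) is 24 mm wide and 13 mm thick; the bristle block on it, 44 x 20 mm, stands up to z = 29 mm. Axes as the brush's.
- wax_jar: small jar with a dark red lid, 44 mm diameter, 50 mm high, loose bystander. Origin: centre of its underside.
- pliers: pliers with blue handles lying flat, 165 x 47 x 12 mm, loose bystander. Origin: centre of the underside; x along its length.
- mixing_bowl_blue: blue rubber-like mixing bowl, 100 mm diameter, 60 mm high, loose bystander behind the holder. Origin: centre of its underside.

How it is judged:
By the outcome, as a careful person would: the job done as asked, in the order asked, and still so for the second after the job is handed in, while the arm keeps its last pose, push and grip.
It also fails if it takes over 62 s, if anything falls off the work surface, if the arm or the gripper's body presses on something with over 40 N, if the wrist force passes 120 N, or if a joint passes its speed limit or range.

ROBOT

A 6-joint arm with a two-finger parallel gripper is mounted at the origin on a cart in front of the work surface, level with it; the furniture and walls round the work are solid. World frame = base frame: x ahead of the robot, y to its left, z up, the work surface at z = 0. Lengths are in m, angles in rad, forces in N, time in s.
With the tool pointing down it reaches from about 0.375 to 0.9 m from the base axis. Payload 3.1 kg.
Tool frame: the origin (TCP) lies at the very end of the fingers, on their centre line; the grasp point (between the pads) lies 19 mm behind it; z points along the fingers, y is the direction in which the jaws open and shut (so a half turn about z gives the same grasp; the last joint's range is limited). The gripper opens to 87 mm and grips with 3 to 60 N. Pads are 19 mm wide; open, the fingers measure 117 mm over their backs; the gripper's body (75 mm by 190 mm) begins 51 mm behind the grasp point.
Start: joints at [-1.302, 0.527, 1.433, -0, 1.181, -0.178], TCP at [0.271, -0.563, 0.223] pointing down, gripper open.
Joint ranges: [-3.08, 3.08], [-0.75, 2.2], [0.22, 2.44], [-1.43, 4.57], [0, 2.65], [-2.85, 2.85]. Speed limits (rad/s): [2.79, 2.79, 3.14, 3.14, 3.14, 3.14].

INTERFACE

Orientations are given as a 3x3 rotation matrix whose columns are the frame's x, y, z axes.
In Python, from plant import * gives the robot as it stands.
- The arm moves only by the tool play_rows, never from a script. Its argument "rows" is text: rows parted by semicolons, each of 7 numbers parted by spaces: the shift along the tool's x, y, z in cm, then the turn, a rotation vector about the tool's x, y, z in degrees, then the closure, from 0 (fully open) to 1 (shut). A call has 1 to 5 rows; each row is the pose to reach, as a shift and turn from the pose commanded when the call began, along the tool's axes at that moment; what a row does not reach only later rows make up. A row lasts 1/8 s, in which the tool goes at most 62.5 mm and 10.7 degrees, less where a joint would pass 70% of its speed; a pose out of reach is approached as far as the arm can. A call with a gripper value outside its range is refused whole. The fingers move at their own pace and stop on an object; "squeeze" is the grip in N (left out, the last holds). Time passes only in rows, so rows that repeat a pose let the fingers close. It gives the time, the measured TCP pose, the force and the opening at its end, in the units of the state.
- sense(): the state, without advancing time (a new reading comes with each control period).
- get_image(name): name is "side" or "top" or "wrist"; returns a dict with "img" (420x560x3 uint8, red, green, blue), "fx", "fy", "cx", "cy" (pixels), "origin" and "orientation" of the camera in the world; the wrist camera has in their place "mount" (4x4, takes a point from camera to tool coordinates, whose origin is the TCP and whose axes are the flange's). Camera axes: x right, y up, looking along -z (the intrinsics and any distortion apply to the point x, -y, -z); pixel columns grow to the right and rows downward; lengths in m; the calibration is good to about 2 mm. A picture is of the moment at which its call begins: read the wrist's pose just before it. There is no depth.
- sign_off(): hands the job in, once; it reports no verdict.
The state is a dict: "time": time; "q": joint angles; "joint_velocities": joint speeds; "joint_torque": joint torques, N m; "tcp_pos": TCP position; "ee_rot": TCP orientation; "ft_force": force on the tool from outside, world axes, zero at the start; "torque": the same for the moment, N m; "gripper_width": finger opening in m.
Only numpy, scipy, OpenCV 4.12 (cv2) and the standard library are available. Lean on these libraries where they do the work, as an engineer would, in place of code of your own. Each camera call takes 0.05 s, during which the arm holds its last target.

## Working session

There is one attempt and no reset: what is moved stays moved. The work goes in short steps, Python scripts to look and compute and a tool call to move; the robot and the scene stay as the last step left them, time stands still between calls to the robot, and variables do not carry over. Pictures are saved under pics/ and viewed, and the job is handed in when it is done.

Besides the shell and the picture viewer there is one more tool, called as name(argument=value, ...), one argument or row to a line, values as JSON. play_rows: Moves the arm, as the interface text tells. Its arguments: {"type":"object","properties":{"rows":{"type":"string"},"squeeze":{"type":"number"}},"required":["rows"]}

```bash
ls; mkdir -p pics
python3 - <<'E'
from plant import *
import cv2,numpy as np
s=sense();print(s)
for n in ("side","top","wrist"):
    d=get_image(n);cv2.imwrite(f"pics/{n}0.png",d["img"][:,:,::-1]);print(n,{k:v for k,v in d.items() if k!="img"})
E
```

```text
pics
{'time': 0.0, 'q': array([-1.30150727e+00,  5.28438274e-01,  1.43388893e+00,  1.69407692e-05,
        1.18142274e+00, -1.78478840e-01]), 'joint_velocities': array([ 0.00036082, -0.00017466, -0.00092015,  0.00218826,  0.00121418,
       -0.00260867]), 'joint_torque': array([ 2.09581672e-04, -4.40043962e+01, -1.76595336e+01,  6.32259599e-02,
        5.82860189e-02, -1.76522444e-04]), 'tcp_pos': array([ 0.27044154, -0.56264714,  0.22159304]), 'ee_rot': array([[ 9.01418651e-01,  4.32948153e-01, -5.58829622e-04],
       [ 4.32948330e-01, -9.01416331e-01,  2.08370692e-03],
       [ 3.98398916e-04, -2.12023664e-03, -9.99997673e-01]]), 'ft_force': array([0.50903085, 0.38030788, 0.35616567]), 'torque': array([ 0.02980183, -0.00317371, -0.00085121]), 'gripper_width': 0.08669251580191759}
side {'fx': 464.05879894829377, 'fy': 464.05879894829377, 'cx': 283.0547182133097, 'cy': 214.9535612724551, 'origin': array([-0.06122631,  0.85728297,  0.48434294]), 'orientation': array([[-0.83109781,  0.1800254 , -0.52618179],
       [-0.55582039, -0.3002659 ,  0.77518004],
       [-0.01844235,  0.936713  ,  0.34961212]])}
top {'fx': 437.35344931213973, 'fy': 437.35344931213973, 'cx': 274.152748174588, 'cy': 213.1433306788367, 'origin': array([ 0.38024963, -0.00150598,  0.99545537]), 'orientation': array([[ 0.02060331,  0.98498527, -0.17140458],
       [-0.99951624,  0.02428777,  0.01942628],
       [ 0.02329764,  0.17092142,  0.98500918]])}
wrist {'fx': 358.82002273346046, 'fy': 358.82002273346046, 'cx': 281.4720601234757, 'cy': 204.18710402964527, 'mount': array([[ 2.89801877e-04,  9.63280422e-01,  2.68497196e-01,
         7.28412067e-02],
       [ 9.99999741e-01, -4.56236119e-04,  5.57478891e-04,
         3.24340969e-04],
       [ 6.59506620e-04,  2.68496965e-01, -9.63280304e-01,
        -1.63449378e-01],
       [ 0.00000000e+00,  0.00000000e+00,  0.00000000e+00,
         1.00000000e+00]])}
```

View pics/side0.png

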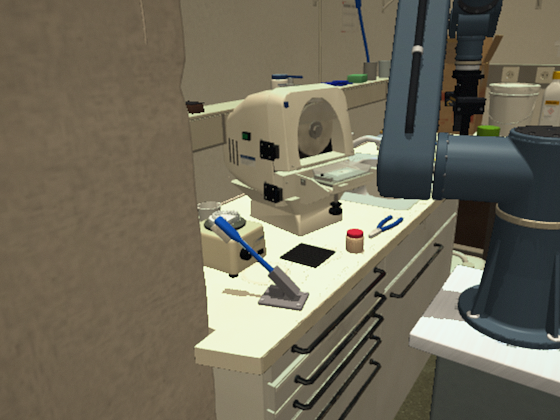

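View pics/top0.png

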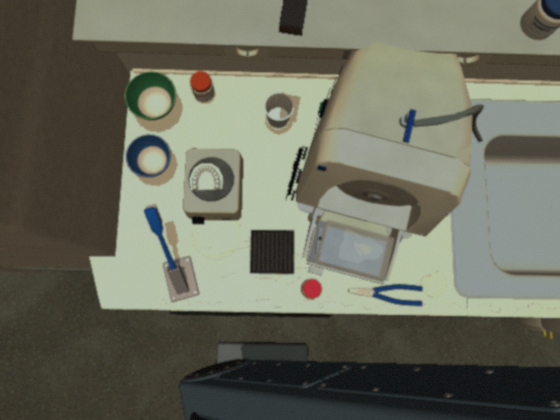

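View pics/wrist0.png

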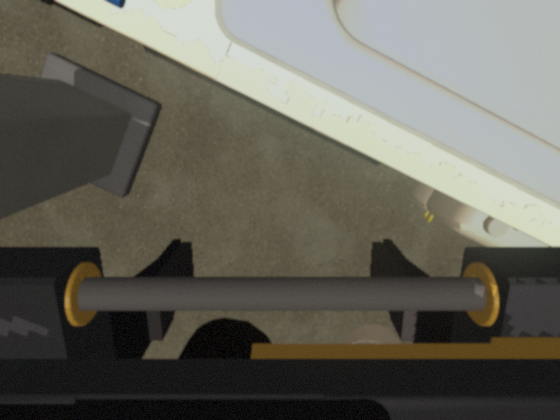

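The top view shows the cast at about (207,178) on the plate, the mat at (272,251), the holder at (180,280) and the brush head at (153,218). I'll measure these next.

```bash
cat > h.py <<'E'
from plant import *
import cv2,numpy as np
def cam(n):
    s=sense(); d=get_image(n)
    if n=="wrist":
        T=np.eye(4);T[:3,:3]=s["ee_rot"];T[:3,3]=s["tcp_pos"];T=T@d["mount"]
        d["origin"]=T[:3,3];d["orientation"]=T[:3,:3]
    return d
def ray(d,u,v):
    r=d["orientation"]@np.array([(u-d["cx"])/d["fx"],-(v-d["cy"])/d["fy"],-1]);return d["origin"],r/np.linalg.norm(r)
def onz(d,u,v,z):
    o,r=ray(d,u,v);return o+r*(z-o[2])/r[2]
def two(d1,p1,d2,p2):
    o1,a=ray(d1,*p1);o2,b=ray(d2,*p2)
    t=np.linalg.lstsq(np.c_[a,-b],o2-o1,rcond=None)[0]
    x,y=o1+a*t[0],o2+b*t[1];return (x+y)/2,np.linalg.norm(x-y)
def proj(d,P):
    p=d["orientation"].T@(np.asarray(P,float)-d["origin"]);return d["cx"]-d["fx"]*p[0]/p[2],d["cy"]+d["fy"]*p[1]/p[2]
def crop(d,name,x0,y0,x1,y1,k):
    cv2.imwrite(f"pics/{name}.png",cv2.resize(d["img"][y0:y1,x0:x1,::-1],None,fx=k,fy=k,interpolation=cv2.INTER_CUBIC))
E
python3 - <<'E'
from h import *
d=cam("top");crop(d,"top1",110,140,310,310,4)
e=cam("side");crop(e,"side1",190,190,390,320,4)
for n,p,z in(("mat",(272,251),.005),("plate",(211,180),.105),("cast",(207,178),.12),("hold",(180,280),.01)):print(n,onz(d,*p,z))
print(two(d,(153,218),e,(226,228)))
E
```

```text
mat [ 0.4654796  -0.01795755  0.005     ]
plate [0.60214967 0.11419594 0.105     ]
cast [0.60241474 0.12062241 0.12      ]
hold [0.39615219 0.18472792 0.01      ]
(array([0.51159085, 0.21817899, 0.14233068]), np.float64(0.0037964997697919867))
```

View pics/top1.png

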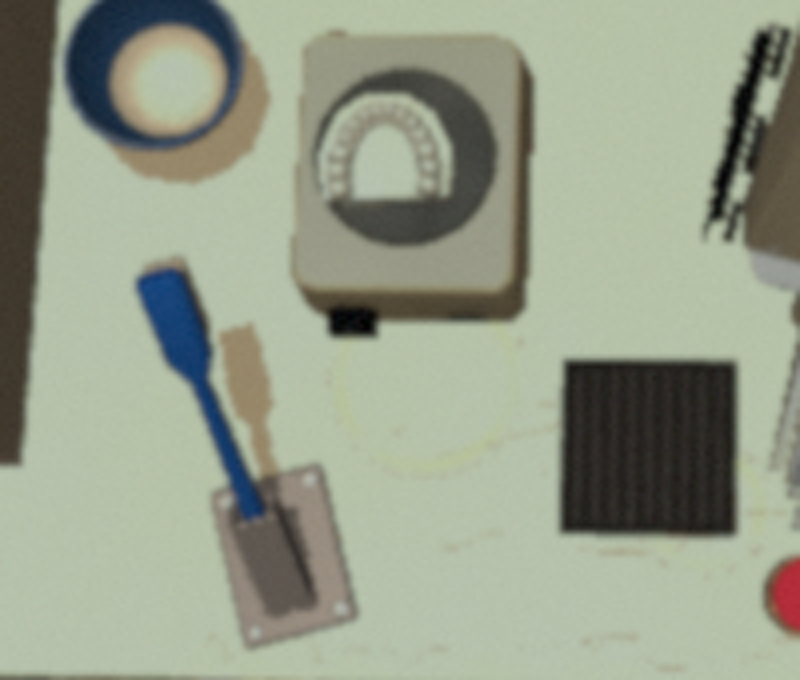

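View pics/side1.png

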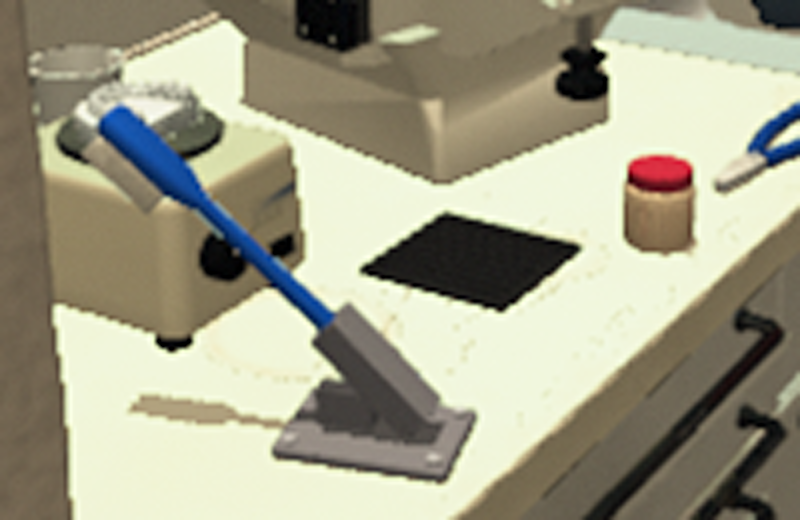

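Run:
```python
from h import *
d=cam("top");e=cam("side")
c=np.array([(212,492),(320,464),(357,618),(248,648)])/4+[110,140]
P=np.array([onz(d,*p,.008) for p in c]);print(P.round(4),P.mean(0))
print([np.linalg.norm(P[i]-P[(i+1)%4]).round(4) for i in range(4)])
a=(P[0]+P[1]-P[2]-P[3])/2;th=np.arctan2(a[1],a[0]);print("holder yaw",np.degrees(th))
g=P.mean(0)+.063*np.array([np.cos(th),np.sin(th),0]);g[2]=.104;print("grip pred",g,proj(d,g),proj(e,g))
# mat
for (img,dd,off,k) in ((None,d,None,1),):
    m=(d["img"].max(2)<75).astype(np.uint8);n,l,st,ce=cv2.connectedComponentsWithStats(m)
    for i in range(1,n):
        if st[i,4]>500 and abs(ce[i]-[272,251]).max()<8:
            ct=max(cv2.findContours((l==i).astype(np.uint8),0,1)[0],key=cv2.contourArea);r=cv2.minAreaRect(ct);print(st[i],ce[i],r)
            b=cv2.boxPoints(r);Q=np.array([onz(d,*p,.005) for p in b]);print(Q.round(4),Q.mean(0))
c=np.array([(563,362),(737,362),(736,534),(561,532)])/4+[110,140];Q=np.array([onz(d,*p,.005) for p in c]);print(Q.round(4),Q.mean(0))
# cast base top z .12: corners
for p in ((320,200),(453,200),(386,92)):print(p,onz(d,p[0]/4+110,p[1]/4+140,.12))
for p,z in(((300,205),.2),((300,205),.3),((305,270),.19),((318,205),.1)):print(p,z,onz(d,*p,z))
# brush: endpoint pixel
print(two(d,(110+163/4,140+272/4),e,(190+108/4,190+108/4)))
print(two(d,(110+195/4,140+378/4),e,(190+195/4,190+205/4)))
```

```text
[[0.4329 0.2251 0.008 ]
 [0.4498 0.1658 0.008 ]
 [0.3654 0.1409 0.008 ]
 [0.348  0.1999 0.008 ]] [0.39902793 0.1829251  0.008     ]
[np.float64(0.0616), np.float64(0.088), np.float64(0.0615), np.float64(0.0886)]
holder yaw 16.46426315552199
grip pred [0.45944472 0.20078038 0.104     ] (np.float64(165.11416278446947), np.float64(247.35852983979996)) (np.float64(252.23902357659162), np.float64(248.09814701285416))
[ 251  231   43   42 1764] [271.64285714 251.54591837] ((272.0, 251.5), (41.99999237060547, 40.99999237060547), -0.0)
[[ 0.4173  0.0281  0.005 ]
 [ 0.51    0.0309  0.005 ]
 [ 0.5123 -0.065   0.005 ]
 [ 0.4193 -0.0662  0.005 ]] [ 0.46472064 -0.01802708  0.005     ]
[[ 0.5111  0.0315  0.005 ]
 [ 0.5135 -0.0678  0.005 ]
 [ 0.416  -0.0685  0.005 ]
 [ 0.415   0.0298  0.005 ]] [ 0.46392057 -0.01875743  0.005     ]
(320, 200) [0.57630007 0.15402133 0.12      ]
(453, 200) [0.57805605 0.08632863 0.12      ]
(386, 92) [0.63425183 0.12314281 0.12      ]
(300, 205) 0.2 [ 0.53518047 -0.06482495  0.2       ]
(300, 205) 0.3 [ 0.51570347 -0.05686486  0.3       ]
(305, 270) 0.19 [ 0.41614003 -0.07606229  0.19      ]
(318, 205) 0.1 [ 0.55560342 -0.11046221  0.1       ]
(array([0.52941666, 0.21983545, 0.16218037]), np.float64(5.8126642695735836e-05))
(array([0.48371187, 0.21201267, 0.11742327]), np.float64(0.00019872469442321596))
```

```bash
cat >> h.py <<'E'
from scipy.spatial.transform import Rotation as Ro
def go(p,R=None,s=None):
    s=s or sense();R0=s["ee_rot"];R=R0 if R is None else R
    print("row:",np.round(R0.T@(np.asarray(p)-s["tcp_pos"])*100,2),np.round(np.degrees(Ro.from_matrix(R0.T@R).as_rotvec()),2))
def toolR(yaw_x,tilt):
    """tool down, x heading yaw_x deg, then leaned about tool y by tilt deg (+ = body leans to tool +x)"""
    c,s_=np.cos(np.radians(yaw_x)),np.sin(np.radians(yaw_x))
    x=np.array([c,s_,0]);z=np.array([0,0,-1.]);R=np.c_[x,np.cross(z,x),z]
    return R@Ro.from_euler('y',-tilt,degrees=True).as_matrix()
E
python3 - <<'E'
from h import *
s=sense()
print(toolR(100,15).round(2))
r0=.62
for r,a,z in((.56,-65,.28),(.50,-65,.33),(.44,-64.5,.38),(.42,-59,.39),(.42,-51,.39)):
    t=np.radians(a);go([r*np.cos(t),r*np.sin(t),z],toolR(25.7+(a+64.4),0),s)
E
```

```text
[[-0.17  0.98  0.04]
 [ 0.95  0.17 -0.25]
 [-0.26  0.   -0.97]]
row: [-0.65 -6.49 -5.76] [-0.02 -0.    0.56]
row: [ -0.58 -12.49 -10.76] [-0.02 -0.    0.56]
row: [ -0.12 -18.49 -15.76] [-0.02 -0.    0.06]
row: [  3.91 -20.68 -16.76] [-0.02 -0.   -5.44]
row: [  9.69 -21.63 -16.76] [-2.000e-02 -1.000e-02 -1.344e+01]
```

play_rows(
  rows="0 -6 -2 0 0 0 0; 0 -10 -6 0 0 0 0; 0 -14.5 -10 0 0 0 0; 0 -18.5 -14 0 0 0 0; 2 -20 -16.5 0 0 0 0",
)

```text
time: 0.98
tcp_pos: [0.2011, -0.3731, 0.3897]
ee_rot: [[0.902, 0.431, 0.0], [0.431, -0.902, -0.003], [-0.001, 0.003, -1.0]]
ft_force: [0.9, -0.5, -0.6]
gripper_width: 0.0869
```

Run:
```python
from h import *
s=sense();print(s["tcp_pos"],s["q"])
for a in(-54,-46,-38,-30,-22):
    t=np.radians(a);r=.42;go([r*np.cos(t),r*np.sin(t),.39],toolR(25.7+(a+64.4),0),s)
```

```text
[ 0.20109356 -0.37307922  0.38967356] [-1.34116629e+00  6.05084461e-02  1.64584751e+00 -3.44703118e-04
  1.43256931e+00 -2.15908762e-01]
row: [ 5.57 -1.03 -0.04] [  0.14   0.07 -10.57]
row: [11.24 -2.5  -0.05] [  0.14   0.07 -18.57]
row: [16.65 -4.73 -0.06] [  0.13   0.08 -26.57]
row: [21.7  -7.71 -0.07] [  0.13   0.09 -34.57]
row: [ 26.29 -11.35  -0.09] [  0.12   0.1  -42.57]
```

play_rows(
  rows="5.5 -1 0 0 0 -10.5 0; 11.2 -2.5 0 0 0 -18.5 0; 16.6 -4.7 0 0 0 -26.5 0; 21.7 -7.7 0 0 0 -34.5 0; 26.3 -11.3 0 0 0 -42.5 0",
)

```text
time: 1.6
tcp_pos: [0.3913, -0.1571, 0.3877]
ee_rot: [[0.368, 0.93, 0.001], [0.93, -0.368, -0.001], [-0.0, 0.001, -1.0]]
ft_force: [1.1, -1.4, 0.8]
gripper_width: 0.0874
```

Run:
```python
from h import *
s=sense();print(s["tcp_pos"],s["q"])
for a in(-14,-6,2,10):
    t=np.radians(a);r=.42;go([r*np.cos(t),r*np.sin(t),.39],toolR(25.7+(a+64.4),0),s)
go([.45,.12,.36],toolR(95,0),s)
```

```text
[ 0.39129877 -0.15711995  0.3877392 ] [-6.48332849e-01  5.89653325e-02  1.65273020e+00  1.65468294e-04
  1.42880762e+00 -2.71601731e-01]
row: [ 5.76 -0.53 -0.23] [ 0.06  0.01 -7.69]
row: [11.5  -1.71 -0.23] [  0.06   0.02 -15.69]
row: [17.02 -3.67 -0.23] [ 6.000e-02  2.000e-02 -2.369e+01]
row: [22.21 -6.39 -0.24] [ 6.000e-02  2.000e-02 -3.169e+01]
row: [27.93 -4.74  2.76] [ 6.000e-02  2.000e-02 -2.659e+01]
```

play_rows(
  rows="5.8 -0.5 0 0 0 -7.5 0; 11.5 -1.7 0 0 0 -15.5 0; 17 -3.7 0 0 0 -23.5 0; 22.2 -6 0 0 0 -26.5 0; 28 -4.7 2.5 0 0 -26.5 0",
)

```text
time: 2.22
tcp_pos: [0.4496, 0.1194, 0.3654]
ee_rot: [[-0.083, 0.997, 0.006], [0.997, 0.083, -0.0], [-0.001, 0.006, -1.0]]
ft_force: [1.2, -1.0, 0.6]
gripper_width: 0.0871
```

Run:
```python
from h import *
s=sense();print(s["tcp_pos"],s["q"])
go([.606,.08,.28],toolR(92,0),s)
```

```text
[0.44959312 0.11940117 0.36542817] [ 1.88914703e-02  1.47414256e-01  1.61039563e+00 -3.77255581e-04
  1.37806599e+00 -6.39196904e-02]
row: [-5.22 15.21  8.63] [0.33 0.03 2.75]
```

play_rows(
  rows="-1 6 3 0 0 2.5 0; -2 12 6 0 0 2.5 0; -2.5 15.5 8.5 0 0 2.5 0; -2.5 15.5 8.5 0 0 2.5 0; -2.5 15.5 8.5 0 0 2.5 0",
)

```text
time: 2.85
tcp_pos: [0.6056, 0.1049, 0.2782]
ee_rot: [[-0.038, 0.999, -0.001], [0.999, 0.038, 0.0], [0.0, -0.001, -1.0]]
ft_force: [0.0, -0.1, -0.6]
gripper_width: 0.0869
```

Run:
```python
from h import *
s=sense();print(s["tcp_pos"],s["q"])
d=cam("wrist");cv2.imwrite("pics/w1.png",d["img"][:,:,::-1]);np.save("w1.npy",d,allow_pickle=True)
for x in(.576,.606,.634):print(proj(d,[x,.12,.12]))
```

```text
[0.6055822  0.10493685 0.27817321] [-1.00958819e-02  4.58119869e-01  1.39276032e+00  1.54205269e-04
  1.29219698e+00 -4.77507355e-02]
(np.float64(250.27678068031832), np.float64(169.43490314633345))
(np.float64(283.36094896054715), np.float64(170.68714460120282))
(np.float64(314.1945191492297), np.float64(171.8542005315454))
```

View pics/w1.png

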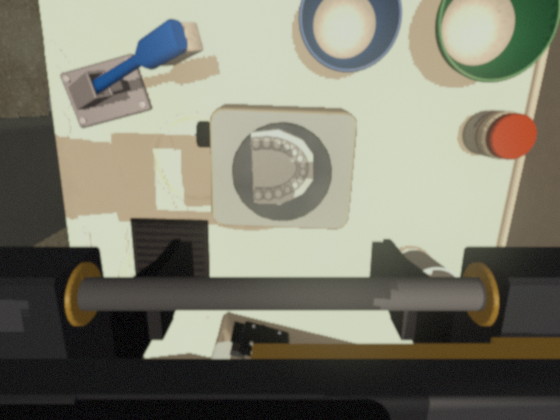

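Run:
```python
from h import *
d=np.load("w1.npy",allow_pickle=True).item()
crop(d,"w1c",220,110,350,230,6)
def x(u,v,z=.12):return onz(d,220+u/6,110+v/6,z)
hsv=cv2.cvtColor(d["img"],cv2.COLOR_RGB2HSV);print([hsv[v,u] for u,v in((280,168),(240,170),(318,170),(280,140),(225,115))])
```

```text
[array([ 22,  34, 167], dtype=uint8), array([ 30,  21, 110], dtype=uint8), array([ 24,  23, 110], dtype=uint8), array([ 22,  33, 178], dtype=uint8), array([ 30,  24, 188], dtype=uint8)]
```

View pics/w1c.png

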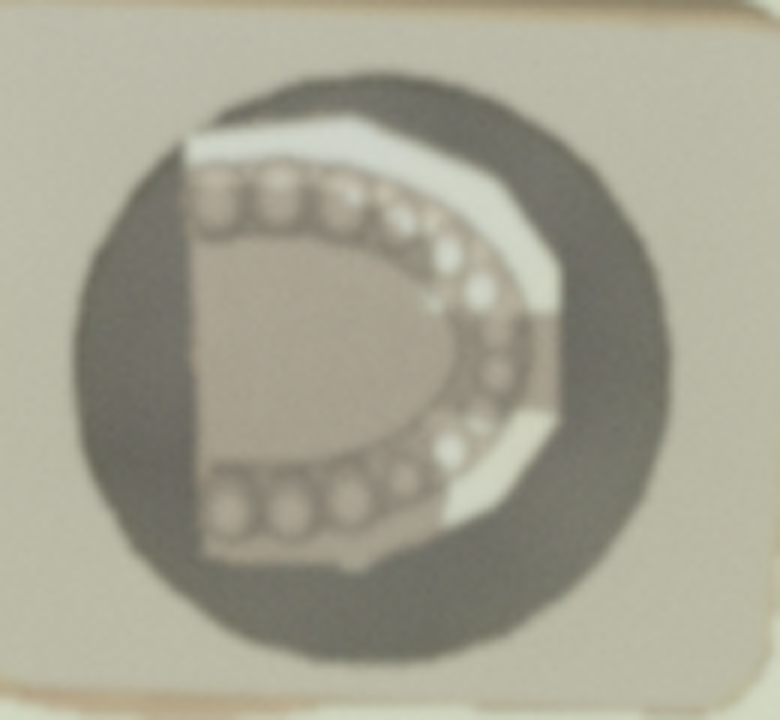

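The crop shows the cast's base: flat heel edge from (186,138) to (203,555), short front face from (560,265) to (558,412), in 6x crop pixels.

Run:
```python
from h import *
d=np.load("w1.npy",allow_pickle=True).item()
def x(u,v,z=.12):return onz(d,220+u/6,110+v/6,z)
a,b,c,e=x(186,138),x(203,555),x(560,265),x(558,412)
l,r=x(350,116),x(355,570)
print(a,b,c,e,l,r,"w",np.linalg.norm(l-r))
v=a-b;print("heel perp yaw",np.degrees(np.arctan2(-v[0],v[1])), "front",np.degrees(np.arctan2(-(c-e)[0],(c-e)[1])),"side",np.degrees(np.arctan2(-(l-r)[0],(l-r)[1])))
print("len",(c+e)/2-(a+b)/2,"centre",((a+b)/2+(c+e)/2)/2, (l+r)/2)
print("plate",[onz(d,220+u/6,110+v/6,.105).round(4) for u,v in((373,70),(373,663),(75,360),(670,360))])
# mat from wrist
print("mat corners",onz(d,132,219,.005),onz(d,210,219,.005))
```

```text
[0.57616169 0.15250292 0.12      ] [0.57975793 0.0890691  0.12      ] [0.63223099 0.13598037 0.12      ] [0.63330323 0.11367739 0.12      ] [0.60013633 0.15658968 0.12      ] [0.60336844 0.08756371 0.12      ] w 0.06910159805758259
heel perp yaw 3.244779898649542 front 2.75243075538368 side 2.6808920710057436
len [0.0548073  0.00404287 0.        ] centre [0.60536346 0.12280745 0.12      ] [0.60175238 0.1220767  0.12      ]
plate [array([0.6033, 0.1626, 0.105 ]), array([0.6069, 0.0676, 0.105 ]), array([0.5579, 0.1161, 0.105 ]), array([0.6519, 0.1197, 0.105 ])]
mat corners [0.4162179  0.02952301 0.005     ] [0.51592362 0.03336961 0.005     ]
```

Run:
```python
from h import *
R=toolR(92.8,15)
go([.6055,.1215,.20],R)
```

```text
row: [1.64 0.05 7.92] [ -0.06 -15.    -0.63]
```

play_rows(
  rows="1 0 4 0 -8 -0.6 0; 1.6 0 8 0 -15 -0.6 0; 1.6 0 8 0 -15 -0.6 0; 1.6 0 8 0 -15 -0.6 0",
)

```text
time: 3.4
tcp_pos: [0.6064, 0.1208, 0.2009]
ee_rot: [[-0.046, 0.999, 0.015], [0.965, 0.048, -0.258], [-0.258, 0.002, -0.966]]
ft_force: [-0.3, -0.4, 0.5]
gripper_width: 0.087
```

Run:
```python
from h import *
print(sense()["tcp_pos"])
R=toolR(92.8,15)
go([.6055,.1212,.135],R);go([.6055,.1212,.111],R)
```

```text
[0.60640525 0.12084593 0.2009185 ]
row: [ 1.74 -0.1   6.36] [ 0.13 -0.05 -0.06]
row: [ 2.36 -0.11  8.68] [ 0.13 -0.05 -0.06]
```

play_rows(
  rows="0.8 -0.1 3 0 0 0 0; 1.7 -0.1 6.3 0 0 0 0; 2 -0.1 7.5 0 0 0 0; 2.36 -0.1 8.68 0 0 0 0; 2.36 -0.1 8.68 0 0 0 0",
)

```text
time: 4.03
tcp_pos: [0.6049, 0.1208, 0.1089]
ee_rot: [[-0.046, 0.999, 0.012], [0.965, 0.047, -0.258], [-0.259, -0.001, -0.966]]
ft_force: [-0.4, 1.0, 0.8]
gripper_width: 0.0867
```

Run:
```python
from h import *
print(sense()["tcp_pos"])
d=cam("wrist");crop(d,"w2",100,100,460,330,2)
e=cam("side");crop(e,"s2",190,150,320,290,5)
```

```text
[0.60488997 0.12079504 0.10886089]
```

View pics/w2.png

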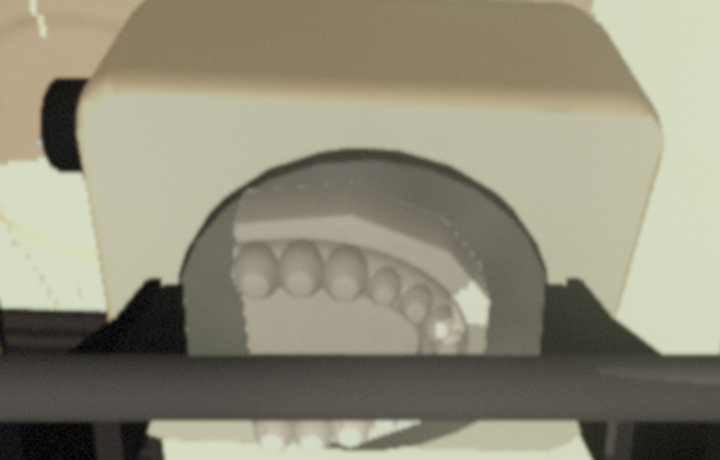

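View pics/s2.png

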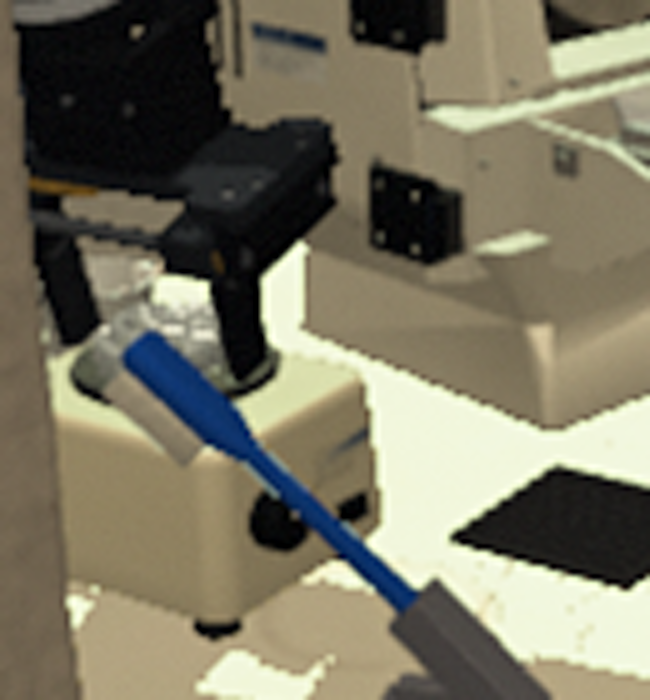

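play_rows(
  rows="0 0 -0.2 0 0 0 0; 0 0 -0.2 0 0 0 0.2; 0 0 -0.2 0 0 0 0.6; 0 0 -0.2 0 0 0 0.6; 0 0 -0.2 0 0 0 0.6",
  squeeze=22,
)

```text
time: 4.75
tcp_pos: [0.6045, 0.1217, 0.1103]
ee_rot: [[-0.047, 0.999, 0.011], [0.965, 0.048, -0.259], [-0.259, -0.001, -0.966]]
ft_force: [0.3, -1.0, -0.4]
gripper_width: 0.0552
```

play_rows(
  rows="0 0 0 0 0 0 0.6; 0 0 0 0 0 0 0.6",
)

```text
time: 5.0
tcp_pos: [0.6045, 0.1217, 0.1102]
ee_rot: [[-0.047, 0.999, 0.011], [0.965, 0.048, -0.259], [-0.259, -0.001, -0.966]]
ft_force: [0.7, 0.4, 0.2]
gripper_width: 0.0542
```

play_rows(
  rows="-0.4 0 -1.5 0 0 0 0.6; -1 0 -3.9 0 0 0 0.6; -1.8 0 -6.8 0 0 0 0.6; -1.8 0 -6.8 0 0 0 0.6",
)

```text
time: 5.5
tcp_pos: [0.6066, 0.1223, 0.1841]
ee_rot: [[-0.045, 0.999, 0.018], [0.965, 0.048, -0.258], [-0.258, 0.006, -0.966]]
ft_force: [1.1, -0.3, -0.7]
gripper_width: 0.0547
```

Run:
```python
from h import *
print(sense()["tcp_pos"],sense()["gripper_width"])
d=cam("wrist");crop(d,"w3",100,100,460,330,2)
e=cam("side");crop(e,"s3",190,110,320,260,5)
R=toolR(102.8,15)
s=sense()
go([.53,.06,.18],R,s);go([.4645,-.0194,.16],R,s)
```

```text
[0.60664812 0.12225479 0.18406867] 0.054737859110805476
row: [-5.61 -7.72  1.6 ] [-2.66 -0.02 -9.7 ]
row: [-12.45 -14.64   5.51] [-2.66 -0.02 -9.7 ]
```

View pics/w3.png

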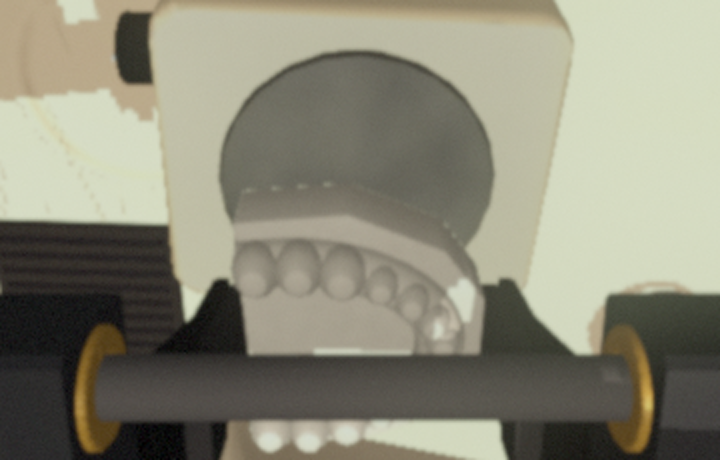

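View pics/s3.png

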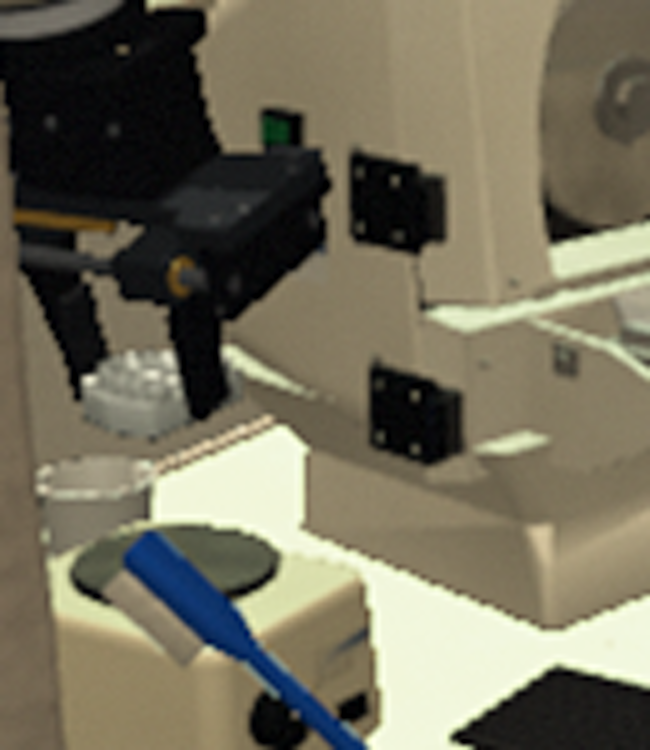

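play_rows(
  rows="-3 -3.7 0.5 -0.6 0 -2.5 0.6; -6 -7.5 1.5 -1.3 0 -5 0.6; -9 -11 3.2 -2 0 -7.5 0.6; -12.4 -14.6 5.5 -2.6 0 -9.7 0.6; -12.4 -14.6 5.5 -2.6 0 -9.7 0.6",
)

```text
time: 6.22
tcp_pos: [0.459, -0.0203, 0.1576]
ee_rot: [[-0.213, 0.976, 0.045], [0.943, 0.217, -0.252], [-0.256, -0.011, -0.967]]
ft_force: [1.9, 0.0, -1.1]
gripper_width: 0.0546
```

Run:
```python
from h import *
s=sense();print(s["tcp_pos"],s["ft_force"])
R=toolR(102.8,15)
go([.465,-.019,.08],R,s);go([.465,-.019,.02],R,s)
e=cam("side");crop(e,"s4",190,110,390,260,4)
```

```text
[ 0.45899027 -0.02033932  0.15755867] [ 1.89796437  0.02383509 -1.0862828 ]
row: [1.98 0.7  7.49] [-0.68 -0.19 -0.08]
row: [ 3.51  0.77 13.29] [-0.68 -0.19 -0.08]
```

View pics/s4.png

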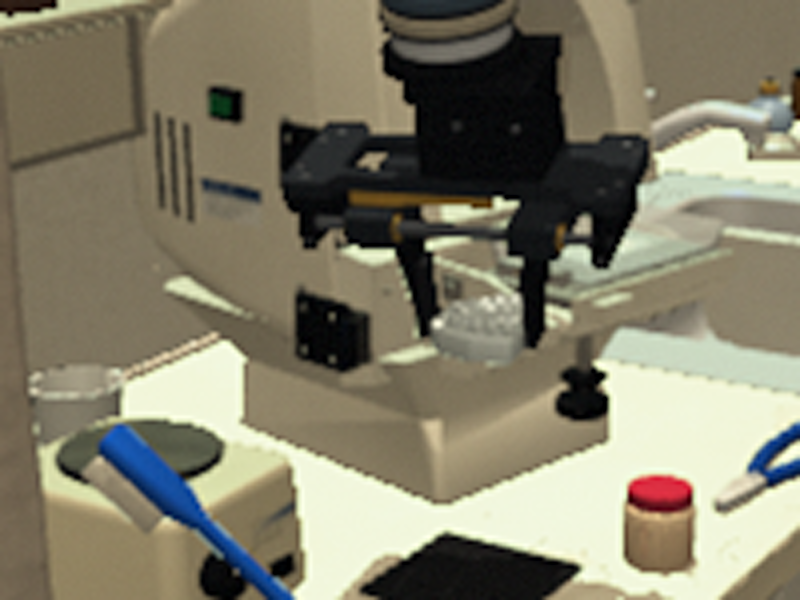

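play_rows(
  rows="0.7 0.7 2 -0.6 0 0 0.6; 1.3 0.7 5 -0.6 0 0 0.6; 2 0.7 7.5 -0.6 0 0 0.6; 2 0.7 7.5 -0.6 0 0 0.6",
)

```text
time: 6.78
tcp_pos: [0.4719, -0.0168, 0.0804]
ee_rot: [[-0.216, 0.974, 0.063], [0.942, 0.225, -0.25], [-0.257, 0.006, -0.966]]
ft_force: [-0.0, 0.1, -1.0]
gripper_width: 0.0544
```

Run:
```python
from h import *
s=sense();print(s["tcp_pos"],s["ft_force"])
R=toolR(102.8,15)
go([.465,-.019,.025],R,s);go([.465,-.019,.011],R,s)
e=cam("side");crop(e,"s5",190,110,390,260,4)
e=cam("top");crop(e,"t5",190,140,390,290,4)
```

```text
[ 0.47192368 -0.01678506  0.08043789] [-0.03981968  0.06596262 -1.04779505]
row: [ 1.37 -0.76  5.37] [ 0.37 -0.08  0.12]
row: [ 1.73 -0.76  6.72] [ 0.37 -0.08  0.12]
```

View pics/s5.png

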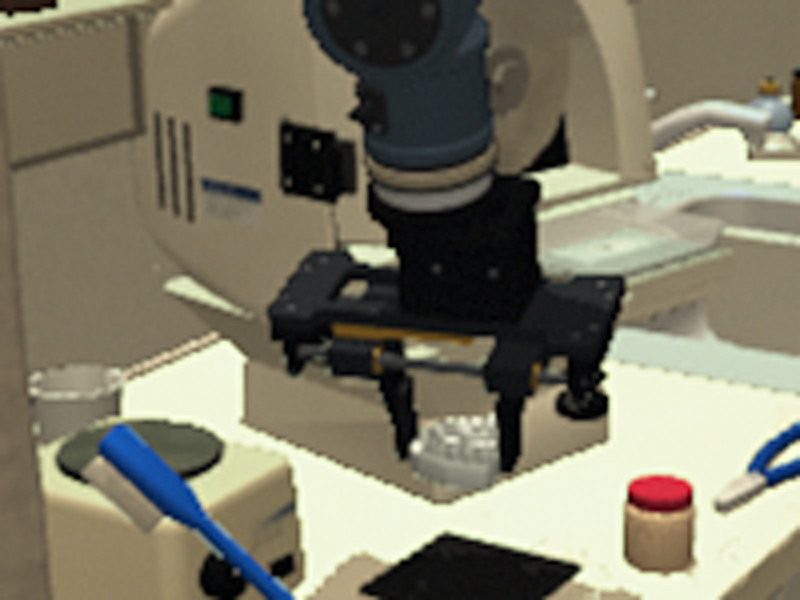

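View pics/t5.png

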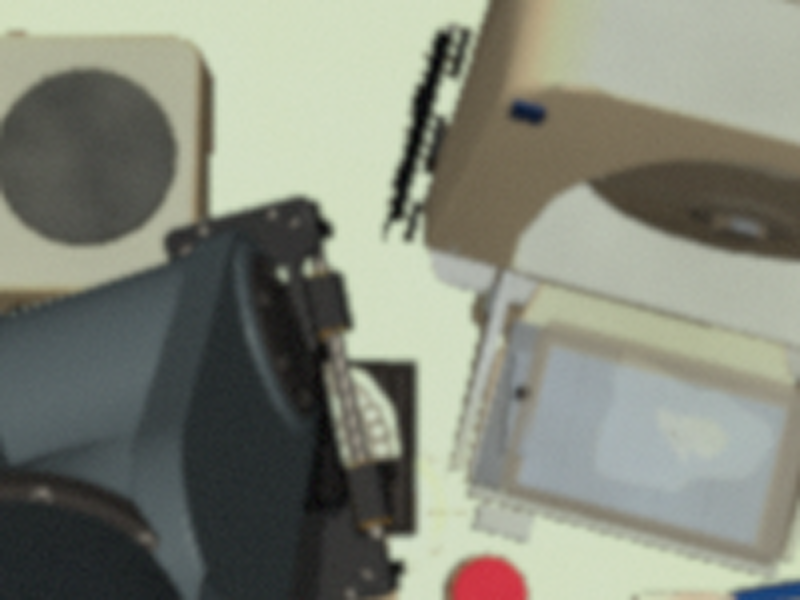

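play_rows(
  rows="0.4 -0.7 1.5 0.3 0 0 0.6; 0.9 -0.7 3.5 0.3 0 0 0.6; 1.35 -0.7 5.2 0.3 0 0 0.6; 1.35 -0.7 5.2 0.3 0 0 0.6; 1.35 -0.7 5.2 0.3 0 0 0.6",
)

```text
time: 7.5
tcp_pos: [0.4668, -0.0199, 0.0293]
ee_rot: [[-0.213, 0.975, 0.063], [0.942, 0.222, -0.252], [-0.26, 0.006, -0.966]]
ft_force: [1.0, -3.7, -1.5]
gripper_width: 0.0543
```

Run:
```python
from h import *
s=sense();print(s["tcp_pos"],s["ft_force"])
R=toolR(102.8,15)
go([.465,-.019,.0115],R,s)
e=cam("side");crop(e,"s6",230,160,390,280,5)
```

```text
[ 0.46683474 -0.01986108  0.02933295] [ 1.04882739 -3.70470507 -1.50033674]
row: [ 0.58 -0.17  1.69] [ 0.32  0.06 -0.07]
```

View pics/s6.png

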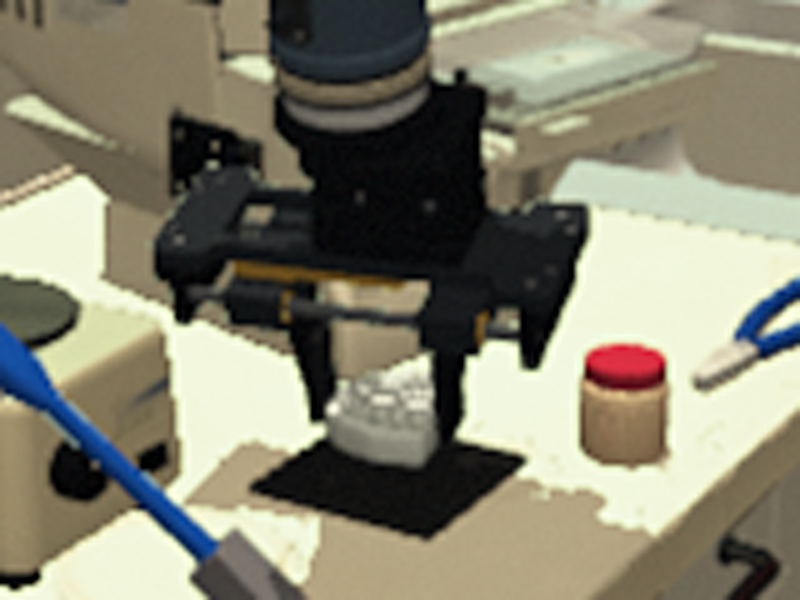

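play_rows(
  rows="0.2 -0.15 0.6 0.3 0 0 0.6; 0.4 -0.15 1.1 0.3 0 0 0.6; 0.45 -0.15 1.35 0.3 0 0 0.6; 0.45 -0.15 1.35 0.3 0 0 0.6; 0.45 -0.15 1.35 0.3 0 0 0.6",
)

```text
time: 8.18
tcp_pos: [0.4663, -0.0219, 0.0164]
ee_rot: [[-0.204, 0.977, 0.058], [0.943, 0.212, -0.256], [-0.262, 0.003, -0.965]]
ft_force: [-0.3, -17.5, 8.3]
gripper_width: 0.0541
```

Run:
```python
from h import *
s=sense();print(s["tcp_pos"],s["ft_force"])
R=toolR(102.8,15)
go([.465,-.019,.0105],R,s)
```

```text
[ 0.46627984 -0.02191246  0.01644138] [ -0.25453363 -17.51246915   8.32349117]
row: [ 0.46 -0.06  0.49] [ 0.01  0.21 -0.57]
```

play_rows(
  rows="-0.3 0 -1 0 0 0 0.6; -0.8 0 -3 0 0 0 0.6; -0.8 0 -3 0 0 0 0.6",
)

```text
time: 8.55
tcp_pos: [0.4653, -0.0186, 0.0466]
ee_rot: [[-0.214, 0.975, 0.06], [0.942, 0.222, -0.253], [-0.26, 0.003, -0.966]]
ft_force: [-0.1, -1.1, -1.7]
gripper_width: 0.0546
```

Run:
```python
from h import *
s=sense();print(s["tcp_pos"],s["ft_force"])
d=cam("top");crop(d,"t7",190,140,390,290,4);d2=cam("wrist");cv2.imwrite("pics/w7.png",d2["img"][:,:,::-1])
for u,v in((523,290),(530,70),(297,280),(525,310)):
    for z in(.08,.095): print((u,v),z,onz(d,110+u/4,140+v/4,z))
```

```text
[ 0.46526524 -0.01858145  0.04663281] [-0.13239836 -1.06956195 -1.655668  ]
(523, 290) 0.08 [0.53918849 0.05133809 0.08      ]
(523, 290) 0.095 [0.53658424 0.05047223 0.095     ]
(530, 70) 0.08 [0.66033724 0.05162372 0.08      ]
(530, 70) 0.095 [0.65574792 0.05075318 0.095     ]
(297, 280) 0.08 [0.54161083 0.17093167 0.08      ]
(297, 280) 0.095 [0.53896688 0.16810623 0.095     ]
(525, 310) 0.08 [0.52847138 0.04991961 0.08      ]
(525, 310) 0.095 [0.52604272 0.04907698 0.095     ]
```

View pics/t7.png

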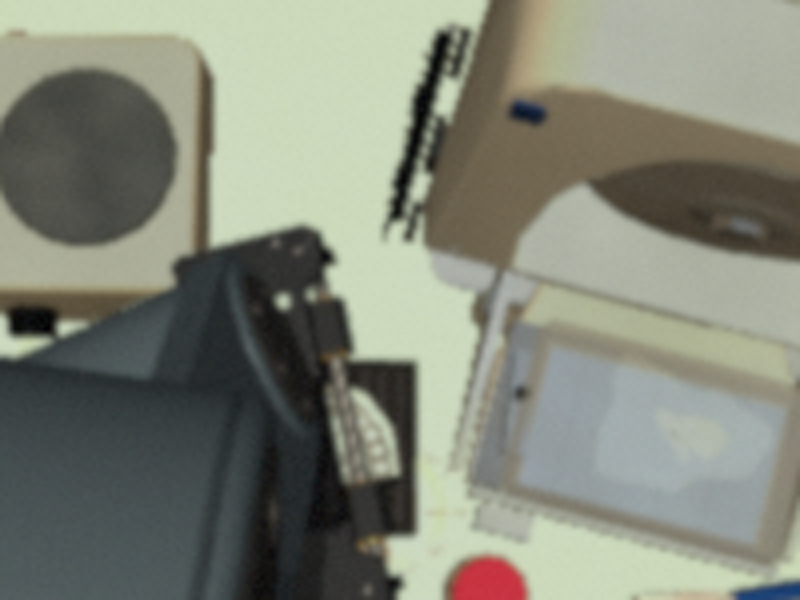

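View pics/w7.png

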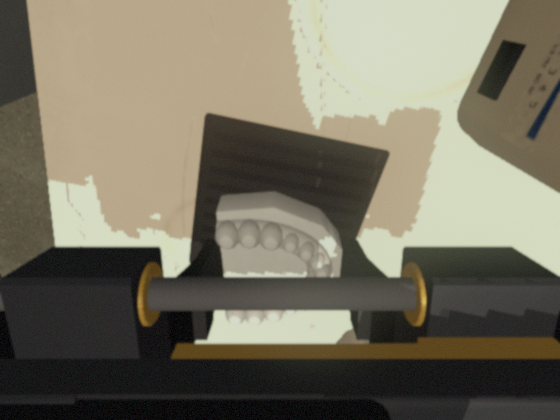

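Run:
```python
from h import *
d=cam("top");e=cam("side")
crop(d,"t8",270,130,330,230,8);crop(e,"s8",230,150,310,250,8)
```

```text
(no output)
```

View pics/t8.png

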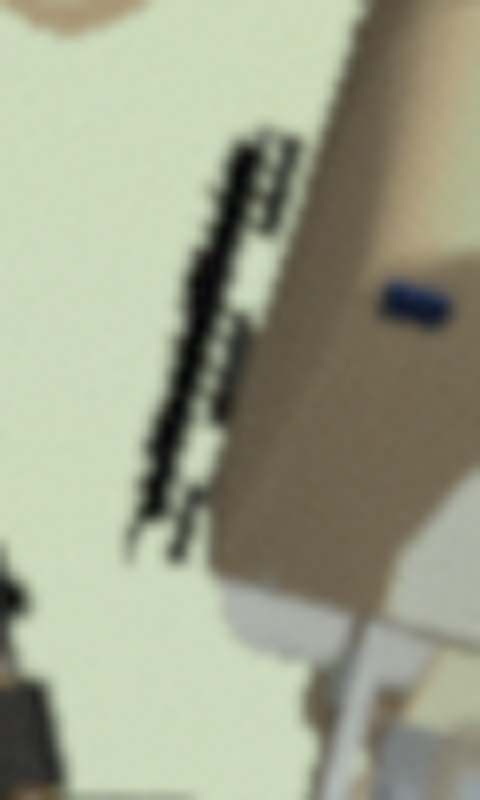

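View pics/s8.png

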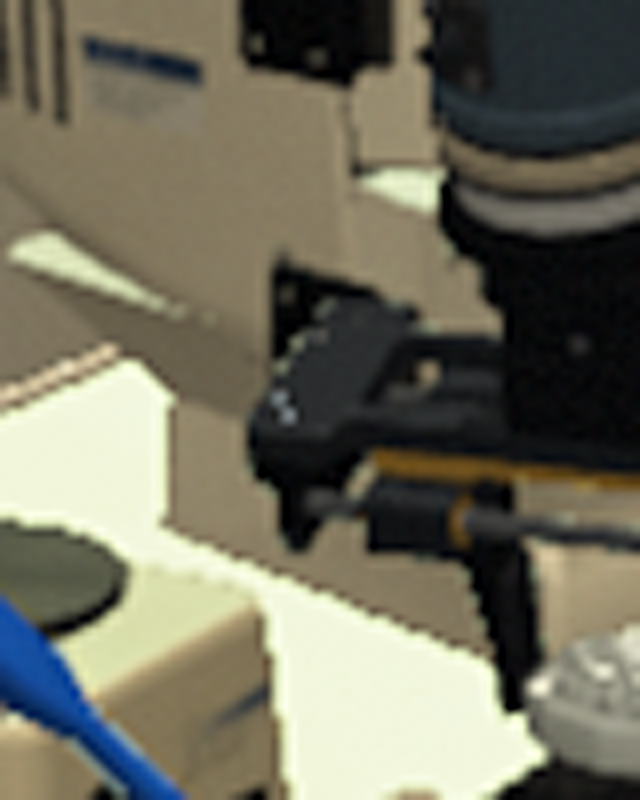

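Run:
```python
from h import *
d=cam("top");e=cam("side")
for su in((282,202),(279,157),(282,188)):
  for tu in((287,198),(292,200)):
    print(su,tu,two(d,tu,e,su))
print(onz(d,297,202,.25),onz(d,297,202,.35))
# gripper body end: top px of far corners, side
print(two(d,(190+320/4,140+232/4),e,(230+270/8,150+400/8)))
```

```text
(282, 202) (287, 198) (array([ 0.56199899, -0.04767108,  0.10988701]), np.float64(0.010962569665708905))
(282, 202) (292, 200) (array([ 0.56253149, -0.05608473,  0.1066526 ]), np.float64(0.0022484507593951335))
(279, 157) (287, 198) (array([ 0.54693814, -0.03621725,  0.22723384]), np.float64(0.011210518597558857))
(279, 157) (292, 200) (array([ 0.54720556, -0.04333846,  0.22530033]), np.float64(0.018906007670217637))
(282, 188) (287, 198) (array([ 0.55614853, -0.0445941 ,  0.14783338]), np.float64(0.0060924497518271255))
(282, 188) (292, 200) (array([ 0.55659428, -0.0525987 ,  0.14503042]), np.float64(0.0022803662458383985))
[ 0.53062689 -0.05556121  0.25      ] [ 0.51045435 -0.04830991  0.35      ]
(array([ 0.57004782, -0.00512092,  0.12405894]), np.float64(0.016561958594091993))
```

Run:
```python
from h import *
go([.465,-.019,.05],toolR(87,15))
```

```text
row: [-0.21  0.12 -0.5 ] [ 3.95 -0.02 15.32]
```

play_rows(
  rows="-0.2 0.1 -0.5 2 0 7.7 0.6; -0.2 0.1 -0.5 3.9 0 15.3 0.6; -0.2 0.1 -0.5 3.9 0 15.3 0.6; -0.2 0.1 -0.5 3.9 0 15.3 0.6",
)

```text
time: 9.35
tcp_pos: [0.4645, -0.0192, 0.0502]
ee_rot: [[0.049, 0.999, -0.013], [0.965, -0.05, -0.258], [-0.259, 0.0, -0.966]]
ft_force: [-1.0, -0.1, -0.6]
gripper_width: 0.0547
```

Run:
```python
from h import *
s=sense();print(s["tcp_pos"],s["ft_force"])
R=toolR(87,15);go([.465,-.019,.025],R,s);go([.465,-.019,.012],R,s)
d=cam("top");e=cam("side")
crop(d,"t9",200,170,310,270,7);crop(e,"s9",230,160,350,280,6);d2=cam("wrist");crop(d2,"w9",150,80,450,350,2)
```

```text
[ 0.4644945  -0.01918319  0.0501662 ] [-0.96345997 -0.10912495 -0.60033963]
row: [0.67 0.05 2.43] [ 0.05 -0.02  0.11]
row: [1.01 0.05 3.68] [ 0.05 -0.02  0.11]
```

View pics/t9.png

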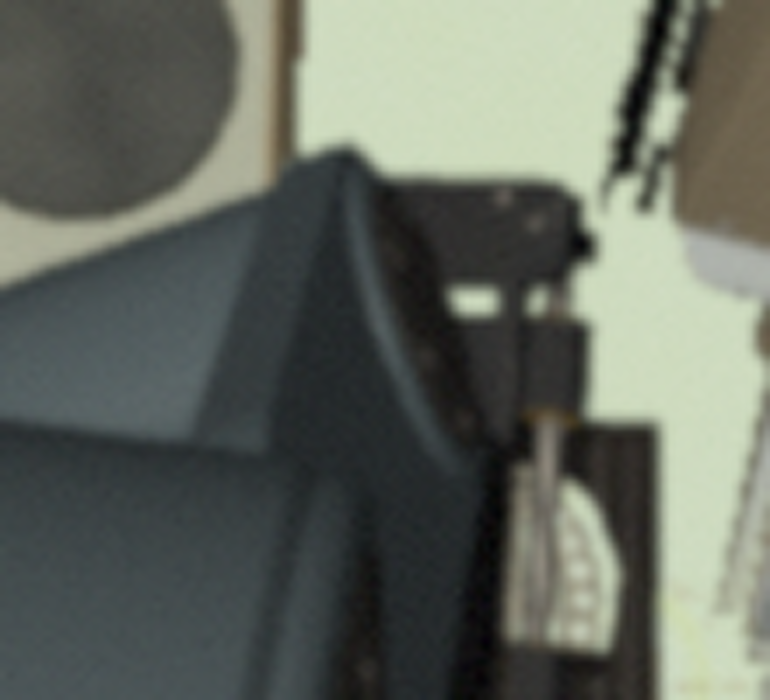

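View pics/s9.png

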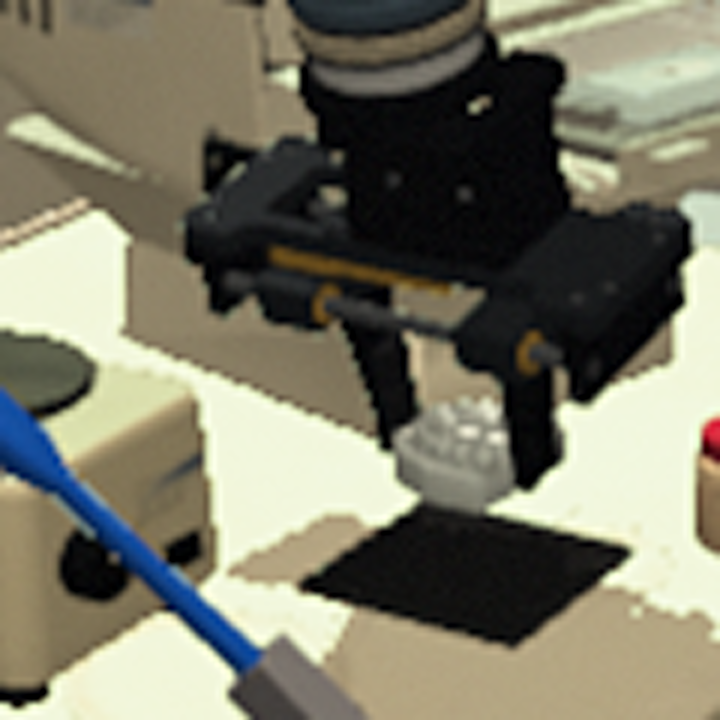

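View pics/w9.png

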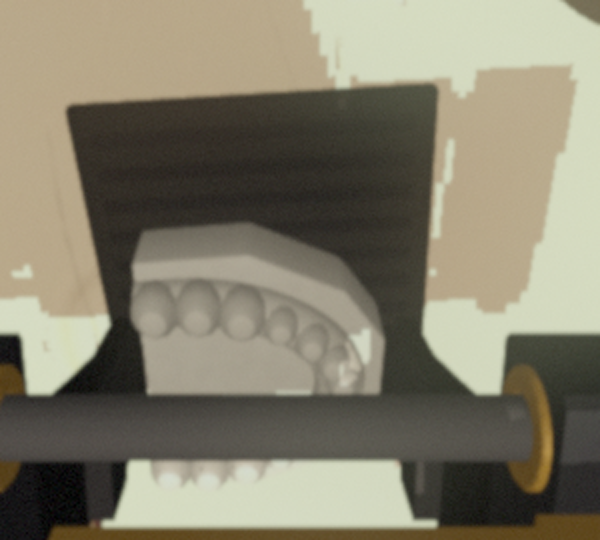

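play_rows(
  rows="0.4 0 1.2 0 0 0 0.6; 0.7 0 2.4 0 0 0 0.6; 0.95 0 3.4 0 0 0 0.6; 0.95 0 3.4 0 0 0 0.6; 0.95 0 3.4 0 0 0 0.6",
)

```text
time: 10.12
tcp_pos: [0.4652, -0.0189, 0.0151]
ee_rot: [[0.051, 0.999, -0.012], [0.965, -0.052, -0.258], [-0.258, 0.002, -0.966]]
ft_force: [0.1, 0.1, -1.2]
gripper_width: 0.0546
```

Run:
```python
from h import *
s=sense();print(s["tcp_pos"],s["ft_force"])
R=toolR(87,15);go([.465,-.019,.0105],R,s)
```

```text
[ 0.46518743 -0.0188876   0.01509708] [ 0.08619437  0.0891702  -1.20820412]
row: [ 0.11 -0.02  0.45] [ 0.09 -0.02 -0.02]
```

play_rows(
  rows="0.05 0 0.2 0 0 0 0.6; 0.1 0 0.42 0 0 0 0.6; 0.1 0 0.42 0 0 0 0.6; 0.1 0 0.42 0 0 0 0.6",
)

```text
time: 10.62
tcp_pos: [0.4653, -0.0189, 0.011]
ee_rot: [[0.051, 0.999, -0.012], [0.965, -0.052, -0.258], [-0.259, 0.002, -0.966]]
ft_force: [-0.9, -0.5, -1.0]
gripper_width: 0.0542
```

Run:
```python
from h import *
s=sense();print(s["tcp_pos"],s["ft_force"])
d2=cam("wrist");crop(d2,"w10",150,80,450,350,2)
e=cam("side");crop(e,"s10",250,190,350,280,7)
```

```text
[ 0.465262   -0.01894985  0.01103032] [-0.89474166 -0.4809487  -1.02677713]
```

View pics/s10.png

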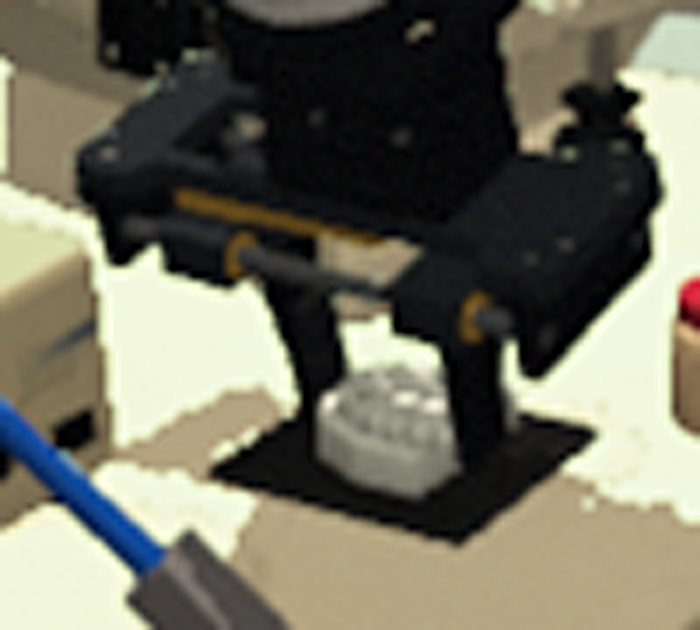

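play_rows(
  rows="0.02 0 0.06 0 0 0 0.6; 0.02 0 0.06 0 0 0 0.6; 0.02 0 0.06 0 0 0 0.3; 0.02 0 0.06 0 0 0 0; 0.02 0 0.06 0 0 0 0",
)

```text
time: 11.35
tcp_pos: [0.4652, -0.0189, 0.0102]
ee_rot: [[0.051, 0.999, -0.012], [0.965, -0.052, -0.258], [-0.258, 0.002, -0.966]]
ft_force: [-0.5, -0.7, 0.5]
gripper_width: 0.0731
```

play_rows(
  rows="0 0 0 0 0 0 0; 0 0 0 0 0 0 0; -0.4 0 -1.5 0 0 0 0; -1 0 -4 0 0 0 0; -2 0 -7.5 0 0 0 0",
)

```text
time: 11.98
tcp_pos: [0.4643, -0.0187, 0.088]
ee_rot: [[0.05, 0.999, -0.014], [0.965, -0.052, -0.258], [-0.258, -0.001, -0.966]]
ft_force: [0.2, -0.2, -0.1]
gripper_width: 0.087
```

Run:
```python
from h import *
s=sense();print(s["tcp_pos"],s["ft_force"],s["gripper_width"])
d2=cam("wrist");cv2.imwrite("pics/w11.png",d2["img"][:,:,::-1]);d2["img"]=d2["img"];np.save("w11.npy",d2,allow_pickle=True)
```

```text
[ 0.46432055 -0.01869015  0.08802346] [ 0.18985324 -0.18738082 -0.09366049] 0.08701551823881502
```

View pics/w11.png

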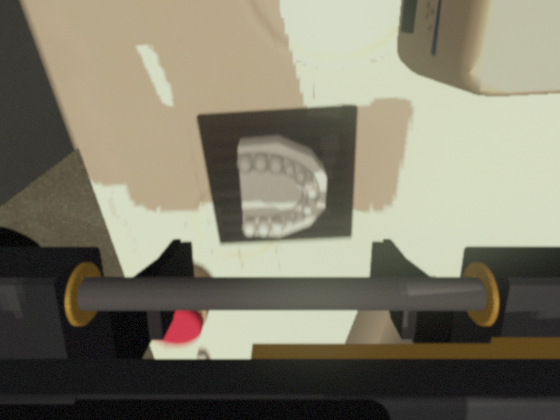

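Run:
```python
from h import *
d=np.load("w11.npy",allow_pickle=True).item()
Q=np.array([onz(d,*p,.005) for p in((199,117),(356,107),(351,238),(220,243))]);print(Q.round(4),Q.mean(0))
for p in((238,139),(327,178),(272,135),(245,236)):print(p,onz(d,*p,.02).round(4))
s=sense()
go([.43,.12,.30],toolR(60,0),s)
```

```text
[[ 0.4145  0.0289  0.005 ]
 [ 0.5126  0.0302  0.005 ]
 [ 0.5142 -0.0697  0.005 ]
 [ 0.414  -0.0693  0.005 ]] [ 0.46382495 -0.01996401  0.005     ]
(238, 139) [0.4395 0.0187 0.02  ]
(327, 178) [ 0.4936 -0.0104  0.02  ]
(272, 135) [0.4602 0.0201 0.02  ]
(245, 236) [ 0.4363 -0.0531  0.02  ]
row: [  7.83  -4.24 -23.66] [ 3.94 14.64 26.85]
```

```bash
cat >> h.py <<'E'
YB=np.radians(16.5)
def brushT(along=0,back=0,yaw=16.5,tilt=-45,g=(.4594,.2008,.104),tip=.017):
    R=toolR(yaw,tilt);p=np.array(g)+R[:,2]*(tip-back)+R[:,0]*along;return p,R
E
python3 - <<'E'
from h import *
s=sense();print(s["q"])
go([.46,.01,.18],toolR(87,10),s);go([.44,.06,.24],toolR(78,0),s);go([.42,.10,.28],toolR(70,-5),s)
p,R=brushT(back=.10);print(p,R.round(2));go(p,R,s)
E
```

```text
[-0.10947644  0.56941281  1.93235521 -0.43259651  0.66351213  0.28870712]
row: [ 0.48 -0.76 -9.24] [ 0.41  5.01 -0.03]
row: [  3.65  -2.97 -16.32] [ 1.59 14.95  8.96]
row: [  6.37  -5.15 -21.2 ] [ 1.9  19.8  17.05]
[0.403127   0.18413118 0.16268986] [[ 0.68  0.28  0.68]
 [ 0.2  -0.96  0.2 ]
 [ 0.71  0.   -0.71]]
row: [ 17.43  -7.34 -12.04] [-18.66  51.72  71.08]
```

play_rows(
  rows="-0.5 -0.4 -4.5 0.2 2 0 0; 0.5 -0.8 -9.2 0.4 5 0 0; 2 -1.8 -13 1 10 4.5 0; 3.7 -3 -16.3 1.6 15 9 0; 6.4 -5.1 -21 1.9 20 17 0",
)

```text
time: 12.65
tcp_pos: [0.42, 0.1001, 0.2749]
ee_rot: [[0.347, 0.938, 0.026], [0.934, -0.347, 0.089], [0.092, -0.006, -0.996]]
ft_force: [0.0, -1.0, -0.0]
gripper_width: 0.0869
```

Run:
```python
from h import *
s=sense();print(s["tcp_pos"],s["q"])
for p,y,t in(([.42,.12,.28],60,-10),([.42,.13,.28],50,-15),([.42,.14,.28],41,-20),([.42,.15,.28],32,-25),([.41,.16,.28],24,-30)):go(p,toolR(y,t),s)
```

```text
[0.41996333 0.10014503 0.27491   ] [-0.09287112  0.17337493  1.85138575  0.10172652  1.10103929  0.21692719]
row: [ 1.9  -0.69 -0.33] [-1.64  4.74  9.54]
row: [ 2.84 -1.04 -0.24] [-3.82  9.68 19.32]
row: [ 3.77 -1.38 -0.15] [-6.64 14.5  27.97]
row: [ 4.7  -1.73 -0.07] [-10.22  19.12  36.45]
row: [ 5.29 -3.02 -0.  ] [-14.27  23.53  43.74]
```

play_rows(
  rows="1.9 -0.7 -0.3 -1.6 4.7 9.5 0; 2.8 -1 -0.2 -3.8 9.7 19.3 0; 3.8 -1.4 -0.2 -6.6 14.5 28 0; 4.7 -1.7 -0.1 -10.2 19.1 36.5 0; 5.3 -3 0 -14.3 23.5 43.7 0",
)

```text
time: 13.28
tcp_pos: [0.4102, 0.1592, 0.2794]
ee_rot: [[0.79, 0.407, 0.46], [0.353, -0.914, 0.202], [0.502, 0.003, -0.865]]
ft_force: [-0.2, 0.5, 0.6]
gripper_width: 0.0869
```

Run:
```python
from h import *
s=sense();print(s["tcp_pos"],s["q"])
p,R=brushT(back=.13);print(p)
for p2,y,t in(([.41,.165,.26],19,-36),([.40,.175,.22],16.5,-42)):go(p2,toolR(y,t),s)
go(p,R,s)
d=cam("wrist");cv2.imwrite("pics/w12.png",d["img"][:,:,::-1]);np.save("w12.npy",d,allow_pickle=True)
```

```text
[0.41018737 0.15916365 0.27940718] [-0.05015441  0.01635022  2.16672474  0.46259133  0.5267234   0.74944465]
[0.38278736 0.1781063  0.18390307]
row: [-0.78 -0.55  1.79] [-2.57  5.87  4.29]
row: [-3.23 -1.88  4.99] [-4.27 11.85  6.18]
row: [-6.29 -2.87  7.38] [-4.44 14.85  6.07]
```

View pics/w12.png

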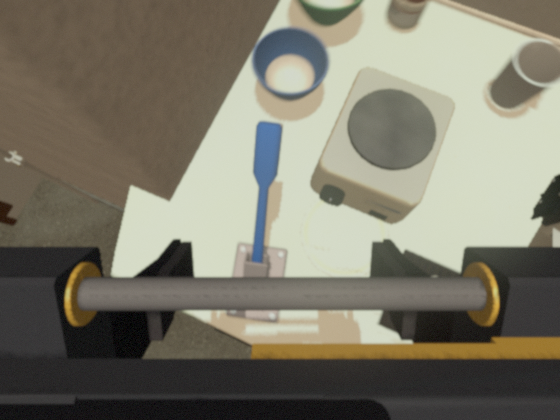

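Run:
```python
from h import *
d=np.load("w12.npy",allow_pickle=True).item()
g=np.array([.4594,.2008,.104]);u=np.array([np.cos(YB)*.7071,np.sin(YB)*.7071,.7071])
for a in(-.04,0,.024,.092):print(a,proj(d,g+u*a))
b=(cv2.cvtColor(d["img"],cv2.COLOR_RGB2HSV));m=cv2.inRange(b,(105,130,60),(125,255,255));m[:,:240]=0;m[:,290:]=0;m[:115]=0
for r in range(125,262,12):
    c=np.where(m[r])[0];print(r,c.min() if len(c) else None,c.max() if len(c) else None)
```

```text
-0.04 (np.float64(260.44203189431806), np.float64(246.65703981582277))
0 (np.float64(262.9918490216746), np.float64(215.14795448472688))
0.024 (np.float64(264.66375818523744), np.float64(194.48752047346238))
0.092 (np.float64(270.10213045323053), np.float64(127.28343198570984))
125 None None
137 None None
149 None None
161 None None
173 None None
185 None None
197 None None
209 None None
221 None None
233 None None
245 255 258
257 254 259
```

Run:
```python
from h import *
d=np.load("w12.npy",allow_pickle=True).item()
im=d["img"].astype(int);m=(im[:,:,2]-im[:,:,0]>40);m[:,:240]=0;m[:,300:]=0;m[:115]=0
for r in range(125,262,12):
    c=np.where(m[r])[0];print(r,(c.min(),c.max(),c.mean()) if len(c) else None)
```

```text
125 (np.int64(258), np.int64(279), np.float64(268.5))
137 (np.int64(256), np.int64(279), np.float64(267.5))
149 (np.int64(256), np.int64(278), np.float64(267.0))
161 (np.int64(255), np.int64(276), np.float64(265.5))
173 (np.int64(255), np.int64(275), np.float64(265.0))
185 (np.int64(259), np.int64(268), np.float64(263.5))
197 (np.int64(259), np.int64(265), np.float64(262.0))
209 (np.int64(258), np.int64(264), np.float64(261.0))
221 (np.int64(257), np.int64(263), np.float64(260.0))
233 (np.int64(255), np.int64(262), np.float64(258.5))
245 (np.int64(254), np.int64(262), np.float64(258.0))
257 (np.int64(252), np.int64(261), np.float64(256.5))
```

play_rows(
  rows="-0.8 -0.5 1.8 -2.6 5.9 4.3 0; -3.2 -1.9 5 -4.3 11.9 6.2 0; -3.2 -1.9 5 -4.3 11.9 6.2 0",
)

```text
time: 13.7
tcp_pos: [0.4072, 0.2002, 0.2531]
ee_rot: [[0.73, 0.39, 0.562], [0.26, -0.918, 0.299], [0.632, -0.072, -0.771]]
ft_force: [0.3, 0.1, 0.2]
gripper_width: 0.0872
```

Run:
```python
from h import *
s=sense();print(s["tcp_pos"],s["q"])
p,R=brushT(back=.10);print(p);go(p,R,s)
d=cam("wrist");cv2.imwrite("pics/w13.png",d["img"][:,:,::-1]);np.save("w13.npy",d,allow_pickle=True)
e=cam("side");cv2.imwrite("pics/s13.png",e["img"][:,:,::-1])
im=d["img"].astype(int);m=(im[:,:,2]-im[:,:,0]>40)
g=np.array([.4594,.2008,.104]);u=np.array([np.cos(YB)*.7071,np.sin(YB)*.7071,.7071])
for a in(-.04,0,.024,.05,.09):
    x,y=proj(d,g+u*a);r=int(round(y));c=np.where(m[r,240:320])[0]+240;print(a,x,y,(c.min(),c.max(),c.mean()) if len(c) else None)
```

```text
[0.40723953 0.20021043 0.25308767] [-0.00870406  0.10727056  2.31639043  1.2936121   0.32117277  0.00786956]
[0.403127   0.18413118 0.16268986]
row: [-6.43  1.97  6.26] [-7.41  5.89  2.04]
-0.04 311.8725064950407 286.60644514762976 None
0 314.45846536413484 250.0226219364441 (np.int64(308), np.int64(315), np.float64(311.5))
0.024 316.12322409850907 226.47111075213874 (np.int64(310), np.int64(316), np.float64(313.0))
0.05 318.0326327799092 199.45851187707908 (np.int64(304), np.int64(319), np.float64(311.5))
0.09 321.20914409139573 154.52008318178412 (np.int64(306), np.int64(319), np.float64(312.5))
```

View pics/w13.png

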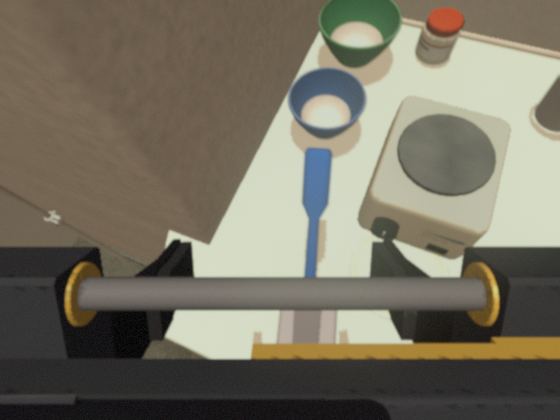

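View pics/s13.png

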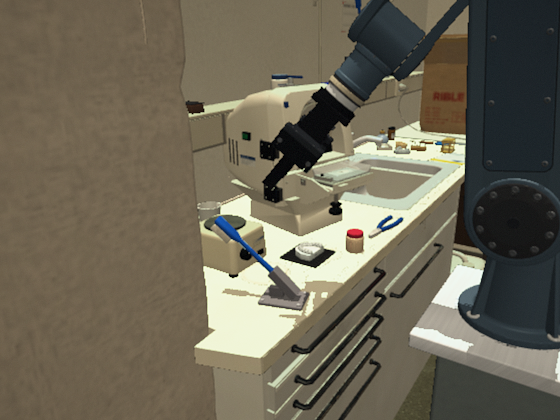

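```bash
cat > kin.py <<'E'
from h import *
from scipy.optimize import least_squares
S=[([-1.3015,.52844,1.43389,0,1.18142,-.17848],[.27044,-.56265,.22159]),
([-1.34117,.06051,1.64585,-.00034,1.43257,-.21591],[.20109,-.37308,.38967]),
([-.64833,.05897,1.65273,.00017,1.42881,-.2716],[.3913,-.15712,.38774]),
([.01889,.14741,1.6104,-.0004,1.37807,-.06392],[.44959,.1194,.36543]),
([-.0101,.45812,1.39276,.00015,1.2922,-.04775],[.60558,.10494,.27817]),
([-.10948,.56941,1.93236,-.4326,.66351,.28871],[.46432,-.01869,.08802]),
([-.09287,.17337,1.85139,.10173,1.10104,.21693],[.41996,.10015,.27491]),
([-.05015,.01635,2.16672,.46259,.52672,.74944],[.41019,.15916,.27941]),
([-.0087,.10727,2.31639,1.29361,.32117,.00787],[.40724,.20021,.25309])]
def fk(q,P):
    z0,L1,L2,D,r0,lat,e=P
    R1=Ro.from_euler('z',q[0]);
    f=lambda a:np.array([np.sin(a),0,np.cos(a)])
    w=np.array([r0,lat,z0])+L1*f(q[1])+L2*f(q[1]+q[2])+e*f(q[1]+q[2]-np.pi/2)
    Rt=R1*Ro.from_euler('y',q[1]+q[2])*Ro.from_euler('z',S4*q[3])*Ro.from_euler('y',q[4])*Ro.from_euler('z',S6*q[5])*Ro.from_euler('z',OFF)
    return R1.apply(w)+Rt.apply([0,0,D]),Rt.as_matrix()
S4,S6,OFF=1,1,np.pi/2
E
python3 - <<'E'
import kin
from kin import *
for a in(1,-1):
    kin.S4=a;kin.S6=1
    r=least_squares(lambda P:np.concatenate([fk(q,P)[0]-p for q,p in S]),[.3,.45,.4,.3,0,.11,0]);print(a,r.x.round(4),abs(r.fun).max())
    for i in(4,7,8):print(fk(S[i][0],r.x)[1].round(2).tolist())
E
```

```text
1 [ 0.2778  0.5886  0.3959  0.3079 -0.004   0.1109 -0.1147] 0.002035697921797905
[[-0.04, 1.0, -0.0], [1.0, 0.04, 0.0], [0.0, -0.0, -1.0]]
[[0.79, 0.41, 0.46], [0.35, -0.91, 0.2], [0.5, 0.0, -0.86]]
[[0.73, 0.39, 0.56], [0.26, -0.92, 0.3], [0.63, -0.07, -0.77]]
-1 [-0.032   0.4027  0.2667 -0.0212  0.1327  0.1224  0.0227] 0.07733394197402765
[[-0.04, 1.0, -0.0], [1.0, 0.04, -0.0], [-0.0, -0.0, -1.0]]
[[0.44, 0.78, 0.44], [0.9, -0.37, -0.25], [-0.03, 0.5, -0.86]]
[[-0.72, 0.42, 0.56], [0.29, 0.91, -0.31], [-0.63, -0.06, -0.77]]
```

```bash
cat >> kin.py <<'E'
P=np.array([.2778,.5886,.3959,.3079,-.004,.1109,-.1147])
LO=np.array([-3.08,-.75,.22,-1.43,0.02,-2.85]);HI=np.array([3.08,2.2,2.44,4.57,2.65,2.85])
def ik(p,R,q0):
    def f(q):
        a,b=fk(q,P);return np.r_[(a-p)*10,Ro.from_matrix(R.T@b).as_rotvec()]
    r=least_squares(f,np.clip(q0,LO+1e-3,HI-1e-3),bounds=(LO,HI));return r.x,np.abs(r.fun).max()
E
python3 - <<'E'
from kin import *
for tilt in(0,-10,-20,-30,-45):
  for br,q0 in(("A",[0,.5,2,0,.5,1.4]),("B",[0,.5,2,3.14,.5,-1.6])):
    out=[]
    for al,bk in((0,.1),(0,0),(.08,0)):
        R=toolR(16.5,tilt);g=np.array([.4594,.2008,.104]);u=np.array([np.cos(YB)*.7071,np.sin(YB)*.7071,.7071])
        p=g+u*al+R[:,2]*(.017-bk);q,e=ik(p,R,q0);out.append((q.round(2).tolist(),round(e,4)))
    # level: tool tilt = tilt+45, final
    R=toolR(-60,tilt+45);x=np.array([.5,-.866,0]);g=np.array([.465,-.018,.0])-x*.066;g[2]=.105
    q,e=ik(g+R[:,2]*.017,R,out[-1][0]);out.append((q.round(2).tolist(),round(e,4)))
    print(tilt,br);[print("   ",o) for o in out]
E
```

```text
0 A
    ([0.19, 0.41, 1.77, -0.0, 0.96, 1.47], np.float64(0.0))
    ([0.19, 0.58, 1.85, 0.0, 0.71, 1.47], np.float64(0.0))
    ([0.2, 0.54, 1.68, 0.0, 0.92, 1.48], np.float64(0.0))
    ([-0.46, 0.77, 1.75, 0.42, 1.33, 1.91], np.float64(0.0))
0 B
    ([0.2, 0.36, 2.22, 4.33, 0.02, -2.85], np.float64(0.5728))
    ([0.2, 0.57, 2.17, 4.33, 0.02, -2.85], np.float64(0.4043))
    ([0.21, 0.5, 2.1, 4.34, 0.02, -2.85], np.float64(0.5462))
    ([-0.12, 0.54, 2.29, 4.57, 0.02, -1.97], np.float64(0.9757))
-10 A
    ([0.17, 0.34, 1.94, 0.03, 0.69, 1.43], np.float64(0.0))
    ([0.18, 0.55, 1.98, 0.04, 0.44, 1.42], np.float64(0.0))
    ([0.19, 0.49, 1.8, 0.03, 0.67, 1.45], np.float64(0.0))
    ([-0.41, 0.69, 1.81, 0.38, 1.17, 1.96], np.float64(0.0))
-10 B
    ([0.2, 0.34, 2.24, 4.33, 0.02, -2.85], np.float64(0.3928))
    ([0.2, 0.57, 2.16, 4.34, 0.02, -2.85], np.float64(0.2397))
    ([0.21, 0.49, 2.1, 4.35, 0.02, -2.85], np.float64(0.3804))
    ([-0.13, 0.54, 2.28, 4.57, 0.02, -2.01], np.float64(0.8083))
-20 A
    ([0.15, 0.3, 2.1, 0.12, 0.4, 1.33], np.float64(0.0))
    ([0.16, 0.55, 2.1, 0.29, 0.1
[... 682 characters left out ...]
0.34], np.float64(0.0))
    ([0.15, 0.59, 2.23, 2.79, 0.21, -1.35], np.float64(0.0))
    ([0.17, 0.47, 2.06, 0.57, 0.11, 0.9], np.float64(0.0))
    ([-0.29, 0.57, 1.93, 0.24, 0.84, 2.15], np.float64(0.0))
-45 A
    ([0.13, 0.41, 2.44, 2.96, 0.39, -1.52], np.float64(0.11))
    ([0.12, 0.77, 2.41, 2.98, 0.82, -1.58], np.float64(0.0))
    ([0.15, 0.56, 2.23, 2.9, 0.44, -1.46], np.float64(0.0))
    ([-0.17, 0.52, 2.02, 0.0, 0.6, 2.45], np.float64(0.0))
-45 B
    ([0.13, 0.41, 2.44, 2.96, 0.39, -1.52], np.float64(0.11))
    ([0.12, 0.77, 2.41, 2.98, 0.82, -1.58], np.float64(0.0))
    ([0.15, 0.56, 2.23, 2.9, 0.44, -1.46], np.float64(0.0))
    ([-0.17, 0.52, 2.02, 0.0, 0.6, 2.45], np.float64(0.0))
```

Run:
```python
from kin import *
u=np.array([np.cos(YB)*.7071,np.sin(YB)*.7071,.7071]);g=np.array([.4594,.2008,.104])
for tilt in(-12,-16,-20):
  q=[.15,.3,2.,0,.5,1.4];print(tilt)
  R=toolR(16.5,tilt)
  for al,bk in((-.012,.1),(-.012,.05),(-.012,0),(.04,0),(.08,0),(.12,0)):
        p=g+u*al+R[:,2]*(.017-bk);q,e=ik(p,R,q);print("  ",q.round(2),round(e,4),p.round(3))
  for h in(-45,-60,-75,-90):
    L=tilt+45;R2=toolR(h,L);x=np.array([np.cos(np.radians(h)),np.sin(np.radians(h)),0]);gg=np.array([.465,-.018,.0])-x*.078;gg[2]=.118
    T=gg+R2[:,2]*.017;qq,e=ik(T,R2,q);cam_=T+R2@[.073,0,-.163];ed=T+R2@[.0375,0,-.07]
    print("  F",h,qq.round(2),round(e,4),T.round(3),"cam",cam_.round(3),"edge",ed.round(3),(T+R2@[.0375,.095,-.07]).round(3),(T+R2@[.0375,-.095,-.07]).round(3))
```

```text
-12
   [0.17 0.33 2.   0.04 0.6  1.42] 0.0 [0.435 0.193 0.177]
   [0.17 0.44 2.02 0.05 0.47 1.41] 0.0 [0.445 0.196 0.128]
   [0.17 0.56 2.03 0.07 0.35 1.39] 0.0 [0.455 0.199 0.079]
   [0.18 0.51 1.92 0.05 0.51 1.43] 0.0 [0.49  0.21  0.116]
   [0.19 0.49 1.83 0.04 0.62 1.44] 0.0 [0.517 0.218 0.144]
   [0.19 0.47 1.74 0.03 0.72 1.46] 0.0 [0.544 0.226 0.172]
  F -45 [-0.35  0.66  1.8   0.24  1.22  1.85] 0.0 [0.403 0.044 0.104] cam [ 0.509 -0.062  0.201] edge [ 0.452 -0.005  0.142] [ 0.385 -0.073  0.142] [0.52  0.062 0.142]
  F -60 [-0.39  0.65  1.84  0.37  1.15  1.99] 0.0 [0.421 0.058 0.104] cam [ 0.496 -0.072  0.201] edge [ 0.456 -0.003  0.142] [ 0.374 -0.05   0.142] [0.538 0.045 0.142]
  F -75 [-0.42  0.64  1.89  0.5   1.07  2.11] 0.0 [0.442 0.066 0.104] cam [ 0.481 -0.079  0.201] edge [ 0.46  -0.001  0.142] [ 0.369 -0.026  0.142] [0.552 0.024 0.142]
  F -90 [-0.44  0.62  1.93  0.64  0.96  2.22] 0.0 [0.465 0.069 0.104] cam [ 0.465 -0.081  0.201] edge [ 0.465 -0.     0.142] [ 0.37  -0.     0.142] [ 0.56  -0.     0.142]
-16
   [0.16 0.32 2.06 0.08 0.49 1.38] 0.0 [0.429 0.192 0.175]
   [
[... 1271 characters left out ...]
 0.07 0.51 1.41] 0.0 [0.546 0.227 0.173]
  F -45 [-0.32  0.6   1.87  0.22  1.08  1.89] 0.0 [0.405 0.042 0.103] cam [ 0.5   -0.053  0.219] edge [ 0.45  -0.003  0.15 ] [ 0.383 -0.07   0.15 ] [0.517 0.064 0.15 ]
  F -60 [-0.34  0.6   1.89  0.33  1.02  2.05] 0.0 [0.422 0.056 0.103] cam [ 0.49  -0.061  0.219] edge [0.454 0.001 0.15 ] [ 0.372 -0.047  0.15 ] [0.536 0.048 0.15 ]
  F -75 [-0.36  0.59  1.91  0.43  0.95  2.21] 0.0 [0.443 0.064 0.103] cam [ 0.478 -0.066  0.219] edge [0.459 0.003 0.15 ] [ 0.368 -0.022  0.15 ] [0.551 0.027 0.15 ]
  F -90 [-0.37  0.58  1.94  0.54  0.87  2.36] 0.0 [0.465 0.067 0.103] cam [ 0.465 -0.068  0.219] edge [0.465 0.004 0.15 ] [0.37  0.004 0.15 ] [0.56  0.004 0.15 ]
```

```bash
sed -i 's/g=(.4594,.2008,.104)/g=(.4590,.2022,.104)/' h.py
python3 - <<'E'
from h import *
s=sense();g=np.array([.459,.2022,.104]);u=np.array([np.cos(YB)*.7071,np.sin(YB)*.7071,.7071])
R=toolR(16.5,-16);p=g-u*.012+R[:,2]*(.017-.13);print(p);go(p,R,s);go(p+[0,0,.03],R,s)
E
```

```text
[0.42099984 0.19094384 0.20413737]
row: [-2.19  1.74  4.26] [ -6.73 -22.86   3.72]
row: [-0.3   1.52  1.94] [ -6.73 -22.86   3.72]
```

play_rows(
  rows="-0.2 0.8 1 -3 -8 1.5 0; -0.3 1.5 1.9 -5 -16 3 0; -0.3 1.5 1.9 -6.7 -22.9 3.7 0; -0.3 1.5 1.9 -6.7 -22.9 3.7 0; -0.3 1.5 1.9 -6.7 -22.9 3.7 0",
)

```text
time: 14.42
tcp_pos: [0.422, 0.1889, 0.2359]
ee_rot: [[0.921, 0.282, 0.267], [0.272, -0.959, 0.074], [0.277, 0.005, -0.961]]
ft_force: [-0.0, 1.5, -0.2]
gripper_width: 0.0867
```

Run:
```python
from h import *
s=sense();print(s["tcp_pos"],s["q"],s["ee_rot"].round(3).tolist());g=np.array([.459,.2022,.104]);u=np.array([np.cos(YB)*.7071,np.sin(YB)*.7071,.7071])
R=toolR(16.5,-16);p=g-u*.012+R[:,2]*(.017-.10);print(p);go(p,R,s)
```

```text
[0.42200753 0.18887263 0.23587594] [0.15723075 0.19128954 2.00616895 0.05021055 0.66526593 1.40638653] [[0.921, 0.282, 0.267], [0.272, -0.959, 0.074], [0.277, 0.005, -0.961]]
[0.42892844 0.1932924  0.17529952]
row: [-0.92 -0.26  6.04] [ 0.3  -0.11 -0.04]
```

Good pose, with branch A and q5 = 0.67. I'll move to pre-grasp and look.

play_rows(
  rows="-0.4 -0.2 2.5 0.3 0 0 0; -0.8 -0.2 4.5 0.3 0 0 0; -0.9 -0.2 6 0.3 0 0 0; -0.9 -0.2 6 0.3 0 0 0",
)

```text
time: 14.92
tcp_pos: [0.4287, 0.1948, 0.1747]
ee_rot: [[0.92, 0.287, 0.266], [0.274, -0.958, 0.085], [0.279, -0.005, -0.96]]
ft_force: [0.3, 0.9, -0.7]
gripper_width: 0.0872
```

Run:
```python
from h import *
s=sense();print(s["tcp_pos"],s["q"]);g=np.array([.459,.2022,.104]);u=np.array([np.cos(YB)*.7071,np.sin(YB)*.7071,.7071])
d=cam("wrist");cv2.imwrite("pics/w14.png",d["img"][:,:,::-1])
im=d["img"].astype(int);m=(im[:,:,2]-im[:,:,0]>40)
for a in(-.03,-.012,0,.024,.05,.09):
    x,y=proj(d,g+u*a);r=int(round(y));x0=int(x)-40;c=np.where(m[r,x0:x0+80])[0]+x0 if r<420 else [];print(a,round(x,1),round(y,1),(c.min(),c.max(),c.mean()) if len(c) else None)
R=toolR(16.5,-16);p=g-u*.012+R[:,2]*(.017);print(p);go(p,R,s)
```

```text
[0.42872071 0.19477486 0.17470039] [0.16075226 0.32163846 2.06788983 0.09077224 0.47414088 1.36591553]
-0.03 283.8 227.8 (np.int64(277), np.int64(289), np.float64(283.0))
-0.012 283.9 211.0 (np.int64(278), np.int64(289), np.float64(283.5))
0 284.0 198.8 (np.int64(278), np.int64(289), np.float64(283.5))
0.024 284.1 171.8 (np.int64(278), np.int64(288), np.float64(283.0))
0.05 284.2 137.8 (np.int64(266), np.int64(300), np.float64(283.0))
0.09 284.5 72.4 (np.int64(263), np.int64(304), np.float64(283.5))
[0.45535709 0.20112092 0.07917335]
row: [-0.04  0.21  9.94] [-0.35 -0.19  0.1 ]
```

View pics/w14.png

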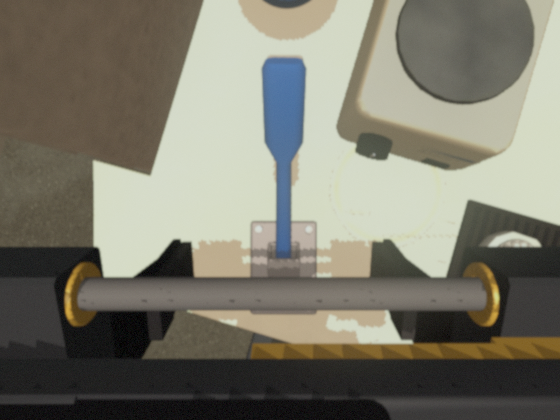

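play_rows(
  rows="0 0.2 3.5 -0.3 0 0 0; 0 0.2 6.5 -0.3 0 0 0; 0 0.2 9 -0.3 0 0 0; 0 0.2 9.9 -0.3 0 0 0; 0 0.2 9.9 -0.3 0 0 0",
)

```text
time: 15.6
tcp_pos: [0.4557, 0.2024, 0.0805]
ee_rot: [[0.92, 0.286, 0.269], [0.274, -0.958, 0.082], [0.281, -0.002, -0.96]]
ft_force: [-0.6, 0.5, -0.0]
gripper_width: 0.087
```

Run:
```python
from h import *
s=sense();print(s["tcp_pos"],s["q"],s["ft_force"]);g=np.array([.459,.2022,.104]);u=np.array([np.cos(YB)*.7071,np.sin(YB)*.7071,.7071])
R=toolR(16.5,-16);p=g-u*.012+R[:,2]*(.017);go(p,R,s)
e=cam("side");crop(e,"s15",190,190,330,320,5)
d=cam("wrist");crop(d,"w15",100,50,460,320,2)
```

```text
[0.45567438 0.20235583 0.08046039] [0.17105219 0.55989082 2.08573801 0.16615039 0.21621457 1.29458115] [-0.58947018  0.51981272 -0.01471125]
row: [-0.1   0.11  0.1 ] [-0.16 -0.32  0.09]
```

View pics/s15.png

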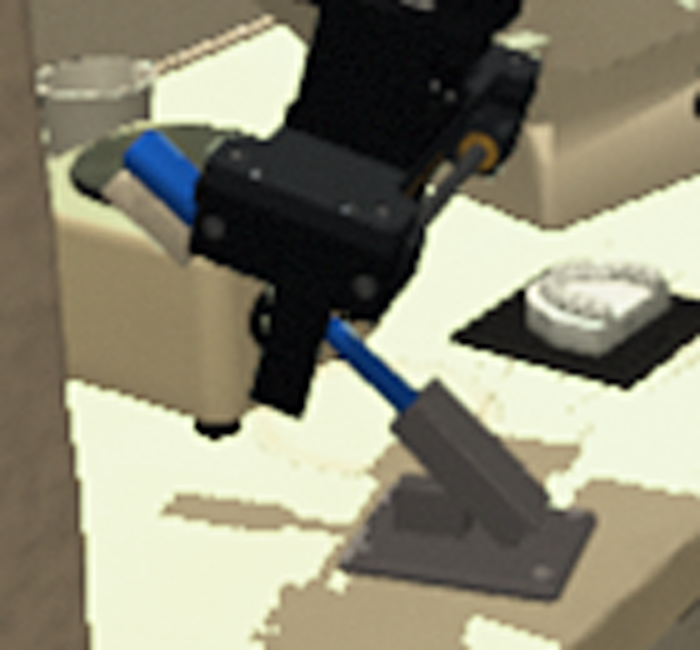

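View pics/w15.png

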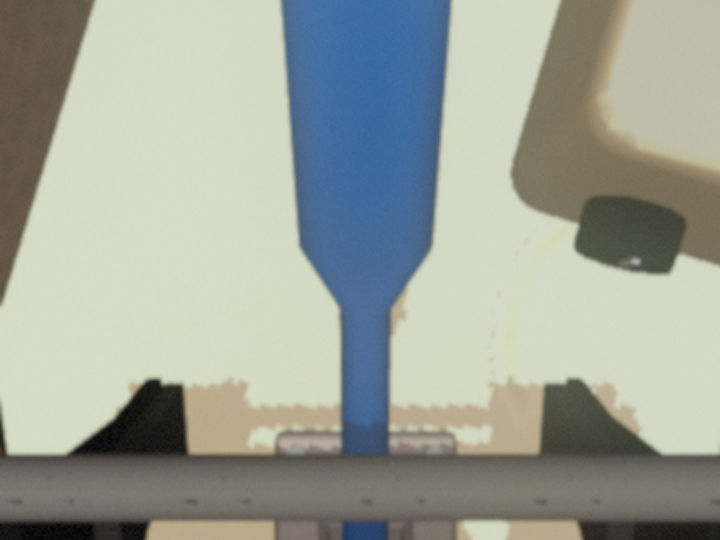

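play_rows(
  rows="-0.1 0.1 0.1 0 -0.3 0 0.4; -0.1 0.1 0.1 0 -0.3 0 0.9; -0.1 0.1 0.1 0 -0.3 0 0.95; -0.1 0.1 0.1 0 -0.3 0 0.95; -0.1 0.1 0.1 0 -0.3 0 0.95",
  squeeze=35,
)

```text
time: 16.32
tcp_pos: [0.4548, 0.2012, 0.0789]
ee_rot: [[0.921, 0.286, 0.263], [0.274, -0.958, 0.081], [0.276, -0.002, -0.961]]
ft_force: [-0.1, -0.5, 0.4]
gripper_width: 0.0447
```

play_rows(
  rows="0 0 0 0 0 0 0.95; 0 0 0 0 0 0 0.95; 0 0 0 0 0 0 0.95; 0 0 0 0 0 0 0.95; 0 0 0 0 0 0 0.95",
)

```text
time: 16.95
tcp_pos: [0.4548, 0.2013, 0.0789]
ee_rot: [[0.921, 0.286, 0.263], [0.274, -0.958, 0.081], [0.276, -0.003, -0.961]]
ft_force: [0.2, 0.0, 0.1]
gripper_width: 0.0099
```

Run:
```python
from h import *
s=sense();print(s["tcp_pos"],s["q"],s["ft_force"],s["torque"],s["gripper_width"]);u=np.array([np.cos(YB)*.7071,np.sin(YB)*.7071,.7071])
for a in(.01,.02,.05,.09):go(s["tcp_pos"]+u*a,s["ee_rot"],s)
```

```text
[0.45480063 0.20125985 0.07891922] [0.16901121 0.56261348 2.08544278 0.16448797 0.21950223 1.29451565] [0.18213693 0.00862066 0.11516219] [0.02147084 0.1861791  0.00409225] 0.00994503454831684
row: [ 0.87 -0.   -0.48] [0. 0. 0.]
row: [ 1.75 -0.   -0.97] [0. 0. 0.]
row: [ 4.37 -0.   -2.42] [0. 0. 0.]
row: [ 7.87 -0.   -4.36] [0. 0. 0.]
```

play_rows(
  rows="0 0 0 0 0 0 0.95; 0 0 0 0 0 0 0.95",
)

```text
time: 17.2
tcp_pos: [0.4548, 0.2013, 0.0789]
ee_rot: [[0.921, 0.286, 0.263], [0.274, -0.958, 0.081], [0.276, -0.002, -0.961]]
ft_force: [-0.8, 0.3, 0.1]
gripper_width: 0.0099
```

Run:
```python
from h import *
print(sense()["gripper_width"])
e=cam("side");crop(e,"s16",190,190,330,320,5)
d=cam("wrist");crop(d,"w16",100,50,460,320,2)
```

```text
0.009862617263427754
```

View pics/s16.png

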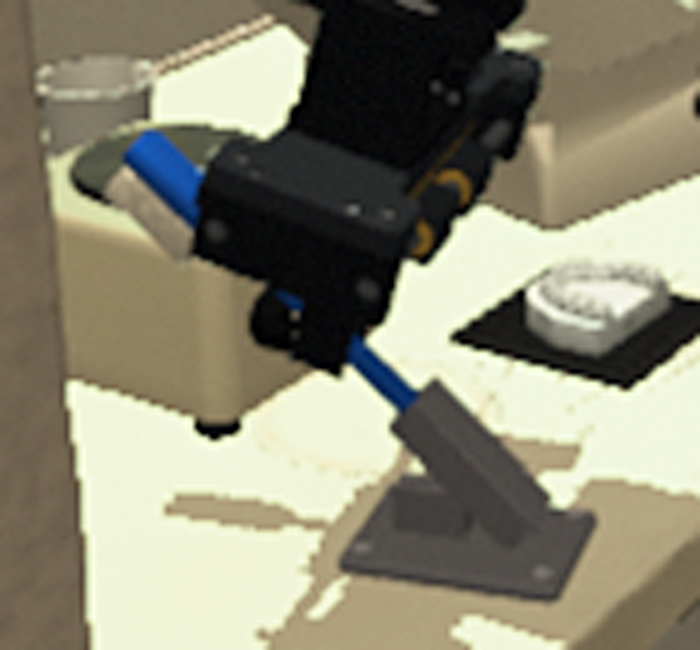

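View pics/w16.png

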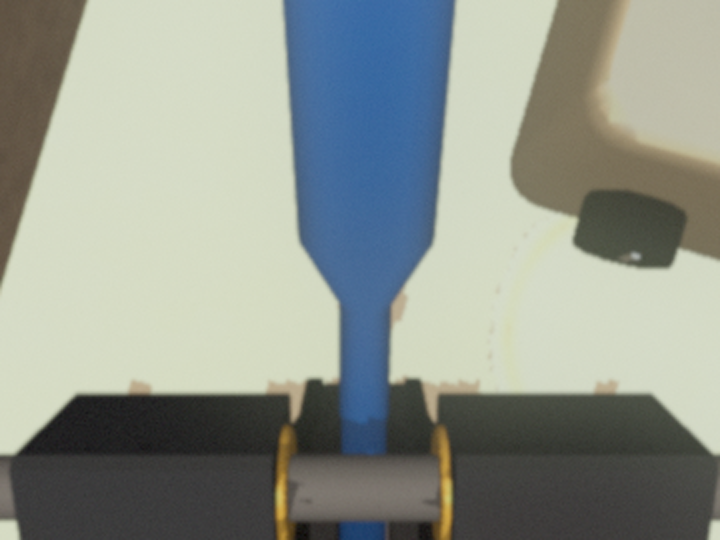

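Gripped and stable: the fingers flank the handle. Now I'll draw it out along its axis, slowly first.

play_rows(
  rows="0.4 0 -0.24 0 0 0 0.95; 0.87 0 -0.48 0 0 0 0.95; 1.3 0 -0.72 0 0 0 0.95; 1.75 0 -0.97 0 0 0 0.95; 1.75 0 -0.97 0 0 0 0.95",
)

```text
time: 17.92
tcp_pos: [0.4692, 0.2054, 0.0936]
ee_rot: [[0.921, 0.286, 0.265], [0.274, -0.958, 0.081], [0.277, -0.002, -0.961]]
ft_force: [-0.5, -0.1, -0.5]
gripper_width: 0.0101
```

Run:
```python
from h import *
s=sense();print(s["tcp_pos"],s["q"],s["ft_force"],s["torque"],s["gripper_width"]);u=np.array([np.cos(YB)*.7071,np.sin(YB)*.7071,.7071])
R=toolR(16.3,-16);p0=np.array([.4548,.2013,.0789])
for a in(.045,.06,.08,.1):go(p0+u*a,R,s)
e=cam("side");crop(e,"s17",190,190,330,320,5)
```

```text
[0.4692203  0.20539204 0.09359765] [0.1730541  0.53758608 2.0412031  0.12243368 0.28610857 1.34122831] [-0.50463245 -0.05192406 -0.49822275] [-0.04179627  0.16410414 -0.00900653] 0.010050948610834241
row: [ 2.09 -0.02 -1.18] [-0.21 -0.09  0.28]
row: [ 3.4  -0.02 -1.9 ] [-0.21 -0.09  0.28]
row: [ 5.16 -0.02 -2.87] [-0.21 -0.09  0.28]
row: [ 6.91 -0.02 -3.84] [-0.21 -0.09  0.28]
```

View pics/s17.png

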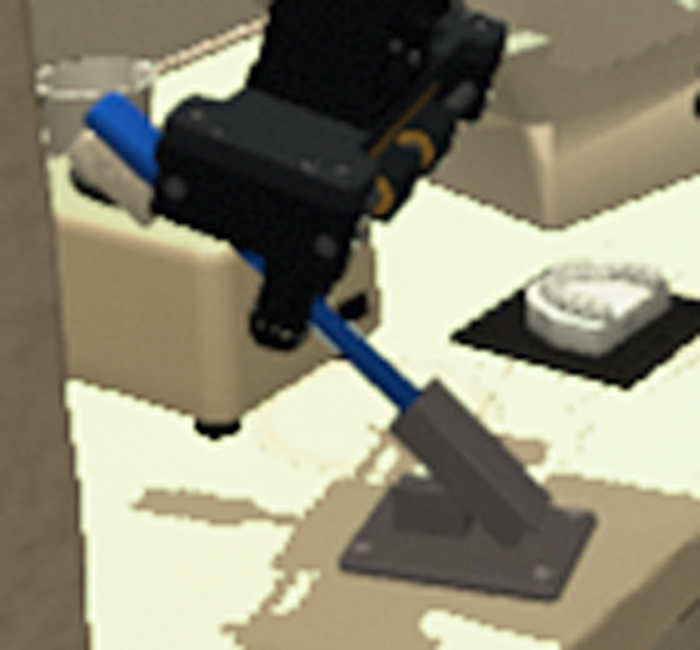

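play_rows(
  rows="1.1 0 -0.6 0 0 0 0.95; 2.1 0 -1.2 0 0 0 0.95; 3.4 0 -1.9 0 0 0 0.95; 5.2 0 -2.9 0 0 0 0.95; 6.9 0 -3.9 0 0 0 0.95",
)

```text
time: 18.6
tcp_pos: [0.5221, 0.2211, 0.1502]
ee_rot: [[0.921, 0.286, 0.263], [0.274, -0.958, 0.081], [0.275, -0.002, -0.961]]
ft_force: [0.6, -0.3, -0.7]
gripper_width: 0.0099
```

Run:
```python
from h import *
s=sense();print(s["tcp_pos"],s["q"],s["ft_force"],s["torque"],s["gripper_width"])
go(s["tcp_pos"]+[0,0,.08],toolR(16.5,-16),s)
e=cam("side");crop(e,"s18",190,150,330,310,5)
```

```text
[0.52205752 0.22112419 0.15018415] [0.18670139 0.47241592 1.86526718 0.06103713 0.52740721 1.41915976] [ 0.57425749 -0.28233964 -0.65798393] [-0.0569782   0.22283567 -0.02910104] 0.009895728685292109
row: [ 2.2  -0.02 -7.69] [-0.16  0.02  0.08]
```

View pics/s18.png

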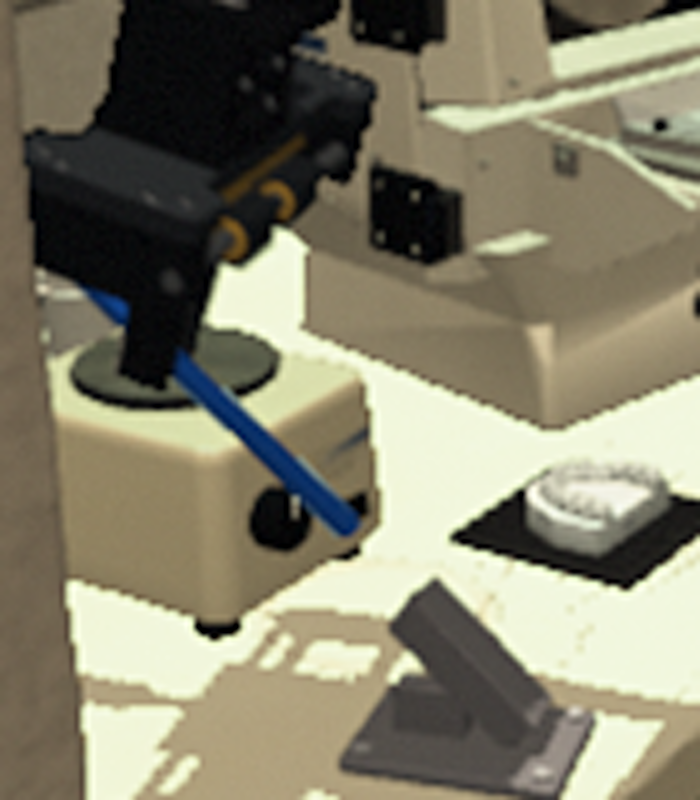

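Run:
```python
from kin import *
s=sense();q=s["q"]
W=[([.51,.215,.20],16.5,-16),([.49,.20,.25],14,-12),([.46,.18,.28],8,-6),([.44,.16,.30],0,0),([.43,.14,.30],-8,6)]
for p,h,t in W:
    go(p,toolR(h,t),s);q,e=ik(np.array(p),toolR(h,t),q);print(q.round(2),round(e,4))
```

```text
row: [-0.32  0.2  -5.02] [-0.12 -0.44  0.09]
[0.18 0.37 1.85 0.05 0.65 1.43] 0.0
row: [ -1.15   1.06 -10.49] [-0.73 -4.44  2.51]
[0.17 0.28 1.79 0.02 0.86 1.48] 0.0
row: [ -3.61   2.11 -14.34] [ -1.77 -10.41   8.44]
[ 0.15  0.23  1.75 -0.    1.05  1.58] 0.0
row: [ -5.43   3.45 -16.96] [ -2.47 -16.31  16.49]
[ 0.11  0.22  1.71 -0.    1.22  1.68] 0.0
row: [ -6.9    5.08 -17.4 ] [ -2.34 -22.07  24.66]
[0.05 0.24 1.68 0.02 1.32 1.76] 0.0
```

play_rows(
  rows="-0.3 0.2 -5 0 -0.5 0 0.95; -1.2 1 -10.5 -0.7 -4.5 2.5 0.95; -3.6 2.1 -14.3 -1.8 -10.4 8.4 0.95; -5.4 3.5 -17 -2.5 -16.3 16.5 0.95; -6.9 5.1 -17.4 -2.3 -22 24.7 0.95",
)

```text
time: 19.27
tcp_pos: [0.4266, 0.1392, 0.2998]
ee_rot: [[0.984, -0.143, -0.108], [-0.142, -0.99, 0.015], [-0.109, 0.001, -0.994]]
ft_force: [0.0, -0.1, -1.6]
gripper_width: 0.0098
```

Run:
```python
from kin import *
s=sense();q=s["q"];print(s["tcp_pos"],s["gripper_width"],s["ft_force"])
W=[([.425,.13,.30],-17,11),([.42,.12,.29],-26,17),([.42,.11,.28],-35,22),([.42,.10,.27],-44,26),([.42,.095,.26],-53,29)]
for p,h,t in W:
    go(p,toolR(h,t),s);q,e=ik(np.array(p),toolR(h,t),q);print(q.round(2),round(e,4))
```

```text
[0.42656635 0.13920587 0.29977819] 0.00984392841838403 [ 0.02163084 -0.11936731 -1.60167262]
row: [-0.03  0.93 -0.02] [ 1.37 -4.71  8.7 ]
[0.   0.26 1.66 0.06 1.4  1.86] 0.0
row: [-0.27  1.99  1.01] [  3.64 -10.64  17.46]
[-0.06  0.3   1.65  0.11  1.46  1.94] 0.0
row: [-0.02  2.98  1.99] [  6.61 -15.44  26.06]
[-0.13  0.34  1.66  0.17  1.49  2.01] 0.0
row: [0.24 3.97 2.97] [ 10.04 -19.09  34.55]
[-0.2   0.36  1.68  0.24  1.49  2.07] 0.0
row: [0.42 4.47 3.96] [ 13.7  -21.56  42.96]
[-0.27  0.37  1.72  0.3   1.47  2.13] 0.0
```

play_rows(
  rows="0 0.9 0 1.4 -4.7 8.7 0.95; -0.3 2 1 3.6 -10.6 17.5 0.95; 0 3 2 6.6 -15.4 26 0.95; 0.2 4 3 10 -19 34.5 0.95; 0.4 4.5 4 13.7 -21.6 43 0.95",
)

```text
time: 19.9
tcp_pos: [0.4205, 0.094, 0.2568]
ee_rot: [[0.522, -0.801, -0.294], [-0.7, -0.599, 0.389], [-0.487, 0.002, -0.873]]
ft_force: [-0.2, -0.8, -1.0]
gripper_width: 0.0095
```

Run:
```python
from kin import *
s=sense();q=s["q"];print(s["tcp_pos"],s["gripper_width"],s["ft_force"],q)
go([.42,.09,.24],toolR(-60,29),s)
e=cam("side");cv2.imwrite("pics/s19.png",e["img"][:,:,::-1])
d=cam("wrist");cv2.imwrite("pics/w19.png",d["img"][:,:,::-1])
d=cam("top");crop(d,"t19",110,120,390,320,2)
```

```text
[0.42049125 0.09397438 0.25678707] 0.00946376123681081 [-0.19611252 -0.75837592 -0.98386611] [-0.26759734  0.38054814  1.7206684   0.30372845  1.46164788  2.13403917]
row: [1.07 0.27 1.33] [3.43 0.14 5.87]
```

View pics/s19.png

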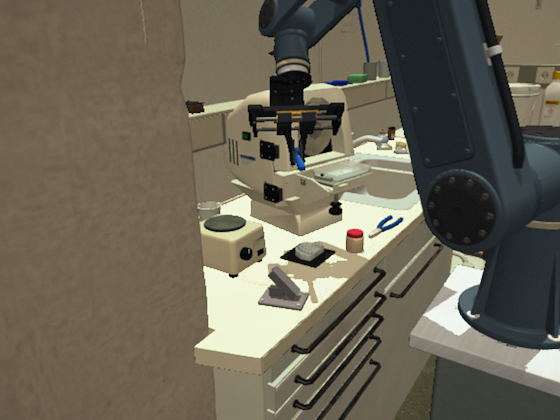

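View pics/w19.png

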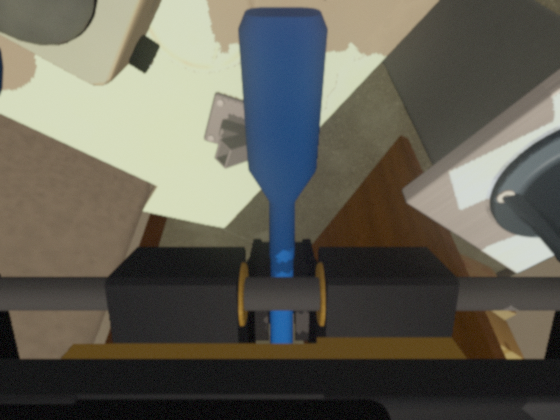

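View pics/t19.png

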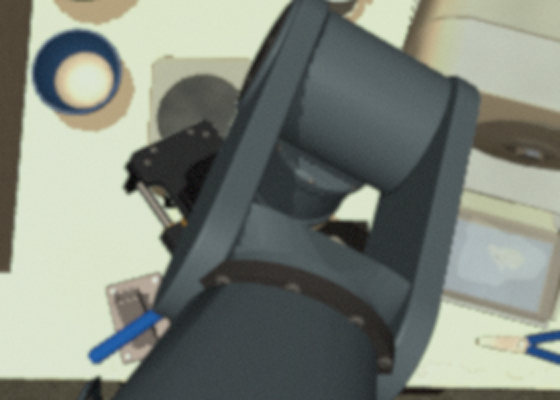

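```bash
cat >> h.py <<'E'
def brush_in_tool():
    R0=toolR(16.3,-16);p0=np.array([.4548,.2013,.0789]);g=np.array([.459,.2022,.104])
    x=np.array([np.cos(YB)*.7071,np.sin(YB)*.7071,.7071]);y=np.array([np.sin(YB),-np.cos(YB),0]);z=np.cross(x,y)
    B=np.c_[x,y,z];o=g-B@[.015,0,.007];return R0.T@B,R0.T@(o-p0)
E
python3 - <<'E'
from h import *
s=sense();d=cam("wrist");Rb,ob=brush_in_tool();R=s["ee_rot"]@Rb;o=s["tcp_pos"]+s["ee_rot"]@ob
print(R.round(3),o)
for n,p in(("end L",(.107,-.012,0)),("end R",(.107,.012,0)),("shoulderL",(.039,-.007,2e-3)),("shR",(.039,.007,2e-3)),("mid",(.08,-.012,0)),("mid",(.08,.012,0))):print(n,np.round(proj(d,o+R@np.array(p)),1))
print("bristles",o+R@[.081,0,.029])
crop(d,"w20",220,0,340,260,3)
E
```

```text
[[ 0.605 -0.796 -0.002]
 [-0.796 -0.605  0.002]
 [-0.003  0.001 -1.   ]] [0.42282769 0.08901967 0.2786609 ]
end L [227.1  35.4]
end R [331.7  35.1]
shoulderL [261.4 226.8]
shR [299.6 226.6]
mid [237.5 135.1]
mid [322.5 134.8]
bristles [0.47178983 0.02458573 0.24945758]
```

View pics/w20.png

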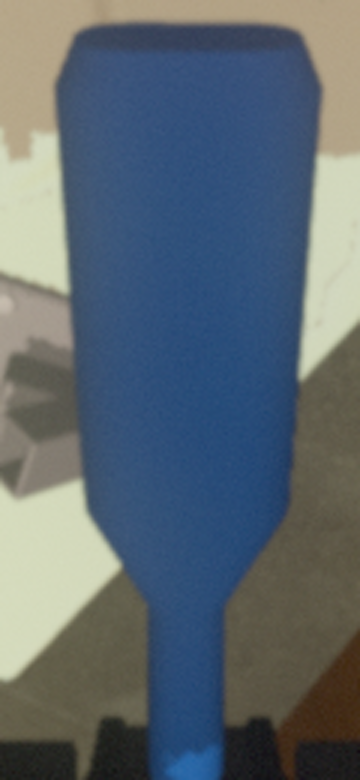

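Run:
```python
from h import *
d=get_image("wrist")
s=dict(ee_rot=np.array([[.92,.287,.266],[.274,-.958,.085],[.279,-.005,-.96]]),tcp_pos=np.array([.42872,.19477,.1747]))
T=np.eye(4);T[:3,:3]=s["ee_rot"];T[:3,3]=s["tcp_pos"];T=T@d["mount"];d["origin"]=T[:3,3];d["orientation"]=T[:3,:3]
g=np.array([.459,.2022,.104]);x=np.array([np.cos(YB)*.7071,np.sin(YB)*.7071,.7071]);y=np.array([np.sin(YB),-np.cos(YB),0]);z=np.cross(x,y);B=np.c_[x,y,z];o=g-B@[.015,0,.007]
for bx,w in((-.02,.014),(.015,.014),(.039,.014),(.065,.024),(.105,.024)):
    a=proj(d,o+B@[bx,-w/2,0]);b=proj(d,o+B@[bx,w/2,0]);print(bx,np.round(a,1),np.round(b,1),round(b[0]-a[0],1))
im=cv2.imread("pics/w14.png").astype(int);m=(im[:,:,0]-im[:,:,2]>40)
for r in range(50,250,8):
    c=np.where(m[r,240:330])[0]+240;print(r,c.min(),c.max(),len(c)) if len(c) else 0
```

```text
-0.02 [273.7 238.7] [292.5 238.8] 18.8
0.015 [272.9 205.3] [293.6 205.3] 20.7
0.039 [272.2 178.2] [294.4 178.2] 22.2
0.065 [262.7 143.8] [304.1 143.9] 41.4
0.105 [259.7  77.5] [307.6  77.5] 47.9
58 272 291 18
66 264 303 40
74 263 304 42
82 263 303 41
90 264 303 40
98 264 303 40
106 265 302 38
114 265 302 38
122 265 301 37
130 266 301 36
138 266 300 35
146 268 298 31
154 273 293 21
162 277 289 13
170 278 289 12
178 278 289 12
186 278 288 11
194 278 288 11
202 278 288 11
210 278 289 12
218 277 289 13
226 277 289 13
234 277 289 13
242 277 289 13
```

Run:
```python
from h import *
m=get_image("wrist")
def mk(p,R):
    d=dict(m);T=np.eye(4);T[:3,:3]=R;T[:3,3]=p;T=T@m["mount"];d["origin"]=T[:3,3];d["orientation"]=T[:3,:3];return d
a=mk([.42872,.19477,.1747],np.array([[.92,.287,.266],[.274,-.958,.085],[.279,-.005,-.96]]))
b=mk([.45567,.20236,.08046],np.array([[.92,.286,.269],[.274,-.958,.082],[.281,-.002,-.96]]))
top=cam("top");side=cam("side")
g=np.array([.459,.2022,.104]);x=np.array([np.cos(YB)*.7071,np.sin(YB)*.7071,.7071]);y=np.array([np.sin(YB),-np.cos(YB),0]);z=np.cross(x,y);B=np.c_[x,y,z]
for n,p,q in(("neck",(283,160),(282.5,204)),("taper",(283,142),(283,172))):
    X,e=two(a,p,b,q);print(n,X,e,(B.T@(X-g)).round(4))
# initial top/side for neck, taper, end
for n,p,q in(("end",(110+163/4,140+272/4),(190+113/4,190+105/4)),("neck",(110+202/4,140+385/4),(190+198/4,190+203/4)),("mouth",(110+255/4,140+517/4),(190+330/4,190+318/4))):
    X,e=two(top,p,side,q);print(n,X,e,(B.T@(X-g)).round(4))
```

```text
neck [0.48056222 0.20879354 0.13337388] 0.000194210542440374 [ 0.0367 -0.0002 -0.0048]
taper [0.49134505 0.2119255  0.13216297] 0.00038399547245760904 [ 0.0438 -0.0001  0.004 ]
end [0.52827821 0.21873201 0.16388753] 0.002080078186102986 [0.0926 0.0038 0.0079]
neck [0.48172234 0.20932581 0.1175883 ] 0.0033633164034217043 [ 0.0264 -0.0004  0.0072]
mouth [0.41833856 0.18971721 0.06294858] 0.0022432809281372 [-0.0591  0.0004 -0.001 ]
```

```bash
cat > fit.py <<'E'
from h import *
from scipy.optimize import least_squares
m=get_image("wrist")
def mk(p,R):
    d=dict(m);T=np.eye(4);T[:3,:3]=R;T[:3,3]=p;T=T@m["mount"];d["origin"]=T[:3,3];d["orientation"]=T[:3,:3];return d
def edges(im,rows,lo=200,hi=380):
    b=cv2.GaussianBlur(im[:,:,2].astype(np.float32)-im[:,:,0].astype(np.float32),(1,5),0);out=[]
    for r in rows:
        v=b[r,lo:hi]; c=np.where(v>25)[0]
        if len(c)<5: continue
        i,j=c[0],c[-1];th=25
        l=lo+i-(v[i]-th)/(v[i]-v[i-1]);rr=lo+j+(v[j]-th)/(v[j]-v[j+1]);out.append((r,l,rr))
    return np.array(out)
def pitch(E):
    w=E[:,2]-E[:,1];k=np.polyfit(E[:,0],w,1);v=-k[1]/k[0];a=np.arctan2(v-m["cy"],m["fy"])
    M=m["mount"];d=np.cos(a)*-M[:3,2]+np.sin(a)*-M[:3,1];return np.degrees(np.arctan2(d[2],-d[0])),k,np.std(w-np.polyval(k,E[:,0]))
E
python3 - <<'E'
from fit import *
for f,r0,r1 in(("w14",68,136),("w19",35,165),):
    im=cv2.imread(f"pics/{f}.png")[:,:,::-1];E=edges(im,range(r0,r1,3));print(f,E[[0,len(E)//2,-1]].round(1).tolist(),pitch(E))
c=get_image("wrist")["img"];print(pitch(edges(c,range(35,165,3))))
for f in("w15","w16"):
    im=cv2.imread(f"pics/{f}.png")[:,:,::-1];im=cv2.resize(im,None,fx=.5,fy=.5,interpolation=cv2.INTER_AREA)
    full=np.zeros((420,560,3),np.uint8);full[50:320,100:460]=im
    E=edges(full,range(52,165,3));print(f,pitch(E))
E
```

```text
w14 [[68.0, 262.1, 304.7], [101.0, 263.3, 303.4], [134.0, 264.8, 301.9]] (np.float64(30.87335672279053), array([-0.09060429, 49.38359   ]), np.float64(0.18805605742832332))
w19 [[35.0, 239.7, 325.3], [101.0, 243.9, 320.2], [164.0, 249.0, 316.0]] (np.float64(22.713928039294107), array([-0.13689647, 90.12620013]), np.float64(0.3209771674634749))
(np.float64(22.927018800401534), array([-0.13781584, 90.25515683]), np.float64(0.3122613731786851))
w15 (np.float64(28.358279234703325), array([-0.16010513, 92.27438403]), np.float64(0.12508991588397664))
w16 (np.float64(28.72616597763371), array([-0.16374858, 93.59633251]), np.float64(0.12656525866587762))
```

play_rows(
  rows="0 0 0 0 0 0 0.95; 0 0 0 0 0 0 0.95; 0 0 0 0 0 0 0.95",
  squeeze=55,
)

```text
time: 20.78
tcp_pos: [0.4202, 0.0946, 0.2576]
ee_rot: [[0.527, -0.797, -0.294], [-0.697, -0.604, 0.386], [-0.486, 0.002, -0.874]]
ft_force: [0.2, -0.0, -0.5]
gripper_width: 0.0092
```

Run:
```python
from fit import *
from kin import ik
c=get_image("wrist")["img"];print(pitch(edges(c,range(35,165,3))))
s=sense();q=s["q"];print(s["gripper_width"])
b=np.array([.081,0,-.0295])
for z in(.22,.16,.11,.085):
  for L in(23,):
    R=toolR(-60,L);p=np.array([.466,-.0175,z])-R@b;go(p,R,s);q2,e=ik(p,R,q);print(p.round(3),q2.round(2),round(e,4),"cam",(p+R@[.073,0,-.163]).round(3),"edge",(p+R@[.0375,.095,-.07]).round(3))
```

```text
(np.float64(23.002074207881716), array([-0.13821997, 90.35272105]), np.float64(0.29546167164990067))
0.00934563309779002
row: [4.37 2.04 1.36] [3.23 6.05 6.36]
[0.423 0.057 0.224] [-0.33  0.37  1.8   0.27  1.29  2.17] 0.0 cam [ 0.488 -0.056  0.346] edge [ 0.372 -0.044  0.274]
row: [7.28 2.02 6.61] [3.23 6.05 6.36]
[0.423 0.057 0.164] [-0.33  0.47  1.86  0.29  1.14  2.13] 0.0 cam [ 0.488 -0.056  0.286] edge [ 0.372 -0.044  0.214]
row: [ 9.71  2.01 10.98] [3.23 6.05 6.36]
[0.423 0.057 0.114] [-0.33  0.56  1.89  0.31  1.02  2.09] 0.0 cam [ 0.488 -0.056  0.236] edge [ 0.372 -0.044  0.164]
row: [10.92  2.01 13.16] [3.23 6.05 6.36]
[0.423 0.057 0.089] [-0.33  0.61  1.9   0.32  0.96  2.06] 0.0 cam [ 0.488 -0.056  0.211] edge [ 0.372 -0.044  0.139]
```

play_rows(
  rows="1.5 0.7 0.4 1 2 2 0.95; 3 1.4 0.9 2.2 4 4.2 0.95; 4.4 2 1.4 3.2 6 6.4 0.95; 5.8 2 4 3.2 6 6.4 0.95; 7.3 2 6.6 3.2 6 6.4 0.95",
)

```text
time: 21.5
tcp_pos: [0.4237, 0.0568, 0.164]
ee_rot: [[0.46, -0.866, -0.195], [-0.798, -0.499, 0.338], [-0.39, -0.0, -0.921]]
ft_force: [0.2, -0.2, -1.1]
gripper_width: 0.0093
```

play_rows(
  rows="0 0 0 0 0 0 0.95; 0 0 0 0 0 0 0.95",
)

```text
time: 21.75
tcp_pos: [0.4238, 0.057, 0.1651]
ee_rot: [[0.46, -0.866, -0.196], [-0.797, -0.5, 0.339], [-0.391, 0.0, -0.92]]
ft_force: [0.0, -0.1, -0.2]
gripper_width: 0.0092
```

Run:
```python
from fit import *
d=cam("wrist");c=d["img"];P,k,_=pitch(edges(c,range(35,165,3)));print(P,k)
s=sense();R=s["ee_rot"];print(s["gripper_width"],s["tcp_pos"],"tool x dip",np.degrees(np.arcsin(R[2,0])),"brush pitch",np.degrees(np.arcsin(R[2,0]))+P)
print("bristles",s["tcp_pos"]+R@[.081,0,-.0295])
cv2.imwrite("pics/w21.png",c[:,:,::-1])
e=cam("side");crop(e,"s21",230,120,380,280,5)
```

```text
32.212005896910824 [-0.17810424 94.29919859]
0.009028105485161697 [0.42408256 0.05687538 0.16539237] tool x dip -22.95126728348732 brush pitch 9.260738613423506
bristles [ 0.4671037  -0.01769596  0.16097126]
```

View pics/s21.png

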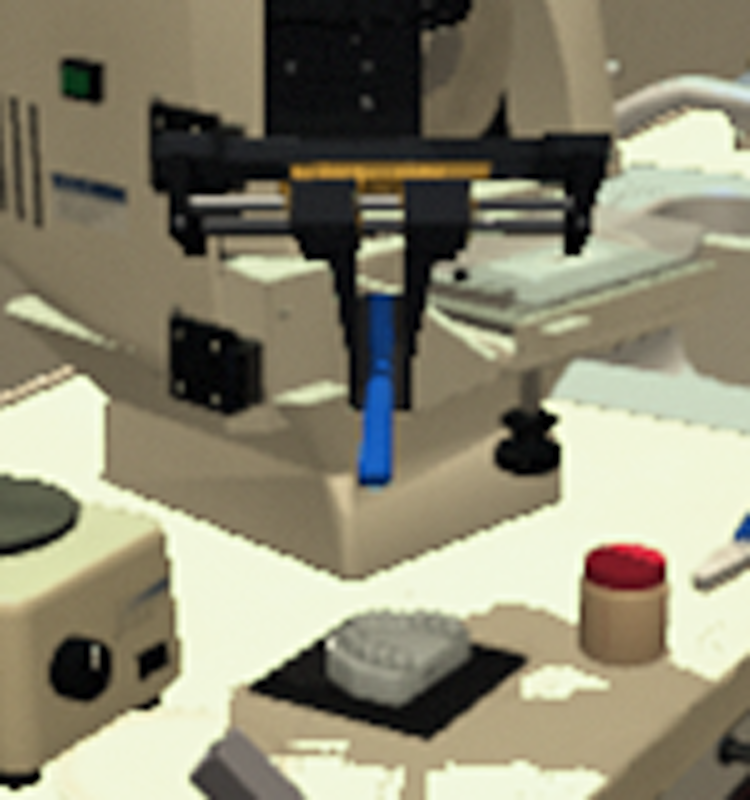

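View pics/w21.png

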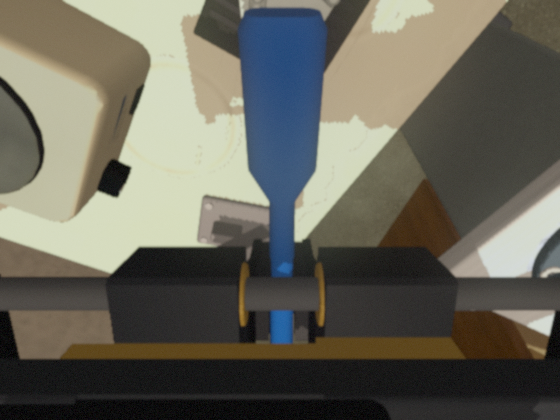

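Run:
```python
from fit import *
def sub(im,r,lo=215,hi=350):
    # blue-saturation ratio edges
    f=im.astype(np.float32);v=cv2.GaussianBlur((f[:,:,2]-f[:,:,0])/(f.sum(2)+1),(1,5),0)[r,lo:hi]
    c=len(v)//2+0;core=np.median(v[c-15:c+15]);th=.5*core
    i=c
    while v[i]>th:i-=1
    j=c
    while v[j]>th:j+=1
    return lo+i+(th-v[i])/(v[i+1]-v[i]),lo+j-1+(v[j-1]-th)/(v[j-1]-v[j])
def load(f):
    im=cv2.imread(f"pics/{f}.png")[:,:,::-1]
    if f in("w15","w16"):
        im=cv2.resize(im,None,fx=.5,fy=.5,interpolation=cv2.INTER_AREA);full=np.zeros((420,560,3),np.uint8);full[50:320,100:460]=im;im=full
    return im
for f in("w15","w16","w19","w21"):
    im=load(f);E=np.array([(r,*sub(im,r)) for r in range(56,162,3)])
    print(f,[(int(r),round(b-a,1)) for r,a,b in E[::5]],pitch(E)[0],pitch(E)[2])
    print("  low",[(r,round(np.subtract(*sub(im,r)[::-1]),1)) for r in range(164,212,4)])
```

```text
w15 [(56, np.float64(81.3)), (71, np.float64(78.8)), (86, np.float64(76.4)), (101, np.float64(74.0)), (116, np.float64(71.9)), (131, np.float64(69.6)), (146, np.float64(67.3)), (161, np.float64(64.8))] 28.28801376996574 0.1000765341426257
  low [(164, np.float32(64.2)), (168, np.float32(63.7)), (172, np.float32(62.7)), (176, np.float32(59.3)), (180, np.float32(54.4)), (184, np.float32(49.0)), (188, np.float32(43.7)), (192, np.float32(38.4)), (196, np.float32(33.2)), (200, np.float32(28.0)), (204, np.float32(23.7)), (208, np.float32(22.7))]
w16 [(56, np.float64(82.4)), (71, np.float64(79.9)), (86, np.float64(77.5)), (101, np.float64(75.1)), (116, np.float64(72.8)), (131, np.float64(70.5)), (146, np.float64(68.2)), (161, np.float64(65.5))] 28.317529425055696 0.10249192836783261
  low [(164, np.float32(65.0)), (168, np.float32(64.2)), (172, np.float32(61.6)), (176, np.float32(56.7)), (180, np.float32(51.6)), (184, np.float32(46.5)), (188, np.float32(41.2)), (192, np.float32(35.8)), (196, np.float32(30.6)), (200, np.float32(25.5)), (204, np.float32(23.4)), (208, np.float32(23.0))]
w19 [(
[... 388 characters left out ...]
)), (188, np.float32(41.0)), (192, np.float32(36.3)), (196, np.float32(31.1)), (200, np.float32(26.2)), (204, np.float32(24.4)), (208, np.float32(24.3))]
w21 [(56, np.float64(83.5)), (71, np.float64(79.7)), (86, np.float64(76.6)), (101, np.float64(74.1)), (116, np.float64(72.0)), (131, np.float64(69.7)), (146, np.float64(67.5)), (161, np.float64(65.2))] 30.464504786765428 0.4966484612427055
  low [(164, np.float32(64.9)), (168, np.float32(63.9)), (172, np.float32(60.8)), (176, np.float32(55.9)), (180, np.float32(50.8)), (184, np.float32(45.5)), (188, np.float32(40.3)), (192, np.float32(34.9)), (196, np.float32(29.6)), (200, np.float32(24.9)), (204, np.float32(23.3)), (208, np.float32(23.6))]
```

Run:
```python
from h import *
e=cam("side");crop(e,"s22",285,160,325,225,9)
s=sense();R=s["ee_rot"];T=s["tcp_pos"];f=np.array([.5,-.866,0])
for P in(22.9,28.5):
    a=np.radians(P);x=R@[np.cos(a),0,-np.sin(a)];z=R@[np.sin(a),0,np.cos(a)]
    g=T+R@[0,0,-.019]
    for bx,bz in((-.107,.0075),(-.107,-.005+0),(-.107,.005),(.1,-.007),(.102,.006)):
        q=g+x*(bx-.005)+z*bz;print(P,bx,bz,q.round(3),np.round(proj(e,q),1))
```

```text
22.9 -0.107 0.0075 [0.371 0.148 0.175] [304.3 214.2]
22.9 -0.107 -0.005 [0.371 0.148 0.188] [304.3 208. ]
22.9 -0.107 0.005 [0.371 0.148 0.178] [304.3 212.9]
22.9 0.1 -0.007 [ 0.475 -0.032  0.19 ] [306.4 177.2]
22.9 0.102 0.006 [ 0.476 -0.033  0.177] [306.4 182.4]
28.5 -0.107 0.0075 [0.372 0.146 0.164] [304.3 219.2]
28.5 -0.107 -0.005 [0.372 0.148 0.177] [304.3 213.4]
28.5 -0.107 0.005 [0.372 0.147 0.167] [304.3 218.1]
28.5 0.1 -0.007 [ 0.474 -0.031  0.199] [306.4 173.5]
28.5 0.102 0.006 [ 0.476 -0.034  0.186] [306.4 178.4]
```

View pics/s22.png

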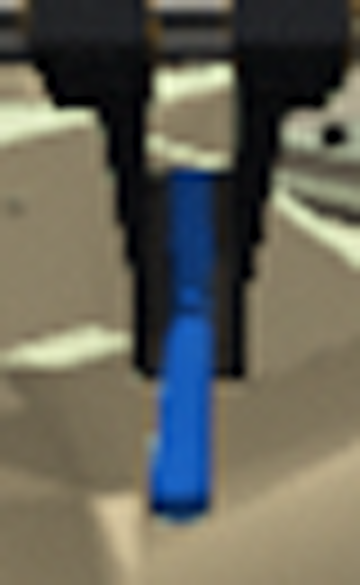

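Run:
```python
from h import *
s=sense();R=toolR(-60,27.5)
go([.424,.0552,.15],R,s);go([.424,.0552,.125],R,s);go([.424,.0552,.102],R,s)
```

```text
row: [0.74 0.07 1.34] [-0.03 -4.54 -0.  ]
row: [1.72 0.07 3.64] [-0.03 -4.54 -0.  ]
row: [2.62 0.07 5.75] [-0.03 -4.54 -0.  ]
```

play_rows(
  rows="0.3 0 0.6 0 -2.2 0 0.95; 0.7 0.1 1.3 0 -4.5 0 0.95; 1.2 0.1 2.5 0 -4.5 0 0.95; 1.7 0.1 3.6 0 -4.5 0 0.95; 1.7 0.1 3.6 0 -4.5 0 0.95",
)

```text
time: 22.62
tcp_pos: [0.4222, 0.0555, 0.1237]
ee_rot: [[0.441, -0.866, -0.234], [-0.768, -0.5, 0.401], [-0.465, 0.003, -0.886]]
ft_force: [0.7, 0.4, -0.7]
gripper_width: 0.0092
```

Run:
```python
from h import *
s=sense();R=toolR(-60,27.5);print(s["tcp_pos"],s["ft_force"],s["gripper_width"])
go([.424,.0552,.102],R,s)
e=cam("side");crop(e,"s23",270,160,350,270,7)
t=cam("top");crop(t,"t23",110,140,310,310,4)
w=cam("wrist");cv2.imwrite("pics/w23.png",w["img"][:,:,::-1])
```

```text
[0.42222226 0.05553771 0.12365581] [ 0.71844375  0.42964217 -0.70977426] 0.009204853178916741
row: [ 1.11 -0.14  1.86] [ 0.13  0.18 -0.1 ]
```

View pics/s23.png

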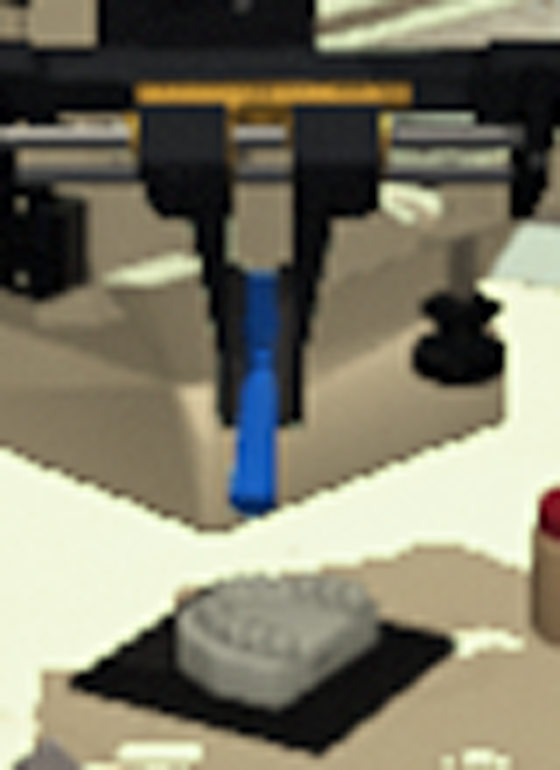

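View pics/t23.png

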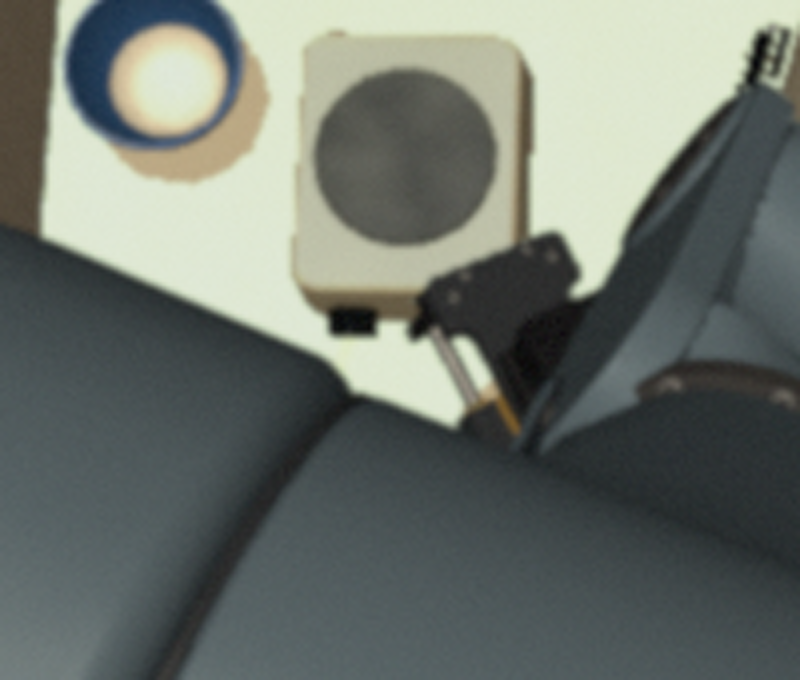

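View pics/w23.png

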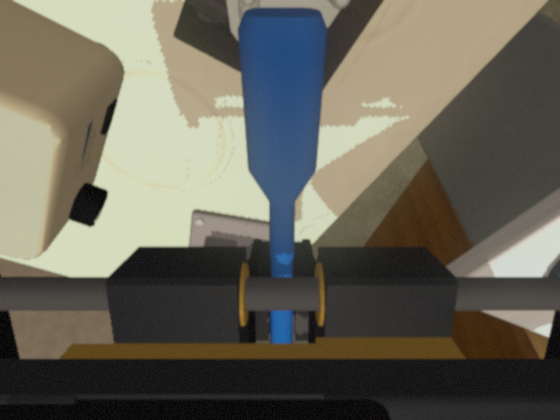

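Run:
```python
from kin import *
s=sense();q=s["q"];print(q.round(3),s["joint_torque"].round(2))
e=cam("side");crop(e,"s24",200,20,400,170,4)
for h in(-75,-90,-100):
    R=toolR(h,27.5);f=np.array([np.cos(np.radians(h)),np.sin(np.radians(h)),0]);p=np.array([.466,-.0175,0])-f*.084;p[2]=.125
    q2,er=ik(p,R,q);print(h,q2.round(2),round(er,4));go(p,R,s);print("wrist",(p-R[:,2]*.308).round(3))
```

```text
[-0.359  0.574  1.863  0.333  1.111  2.048] [-5.000e-02 -3.628e+01 -8.010e+00  6.800e-01  1.440e+00 -2.000e-02]
-75 [-0.38  0.56  1.89  0.44  1.04  2.2 ] 0.0
row: [ 0.29 -2.24 -0.18] [ 6.96  0.04 13.27]
wrist [ 0.481 -0.074  0.398]
-90 [-0.4   0.55  1.92  0.55  0.95  2.35] 0.0
row: [ 1.03 -4.27 -0.57] [13.9   0.04 26.58]
wrist [ 0.466 -0.076  0.398]
-100 [-0.41  0.54  1.95  0.63  0.88  2.45] 0.0
row: [ 1.78 -5.47 -0.96] [1.852e+01 3.000e-02 3.544e+01]
wrist [ 0.456 -0.075  0.398]
```

View pics/s24.png

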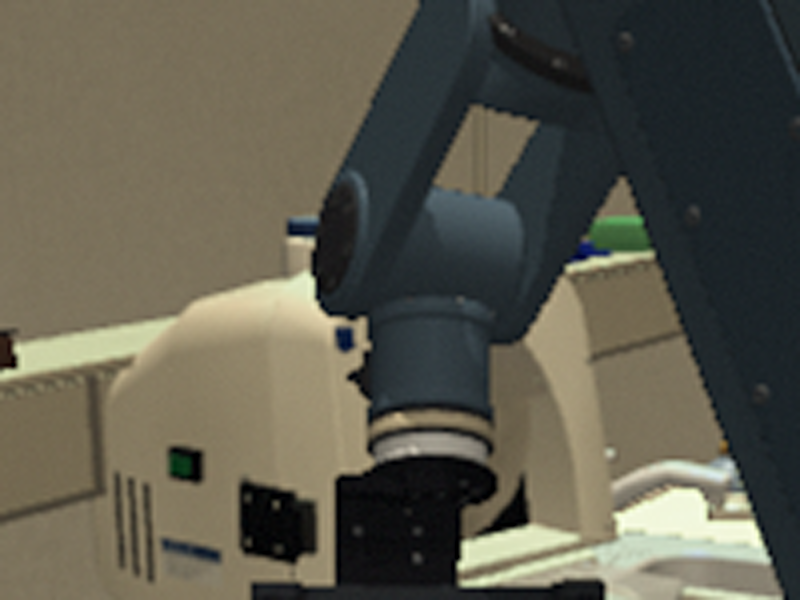

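play_rows(
  rows="0.1 -1.2 -0.1 3.5 0 6.7 0.95; 0.3 -2.2 -0.2 7 0 13.3 0.95; 0.7 -3.3 -0.4 10.5 0 20 0.95; 1 -4.3 -0.6 14 0 26.6 0.95; 1.4 -4.9 -0.8 16.2 0 31 0.95",
)

```text
time: 23.45
tcp_pos: [0.4739, 0.0658, 0.1259]
ee_rot: [[-0.08, -0.996, 0.042], [-0.883, 0.09, 0.46], [-0.462, -0.001, -0.887]]
ft_force: [0.2, -0.2, -0.3]
gripper_width: 0.0094
```

Run:
```python
from kin import *
s=sense();print(s["tcp_pos"],s["q"].round(2),s["joint_torque"].round(2),s["gripper_width"])
h=-97;R=toolR(h,27.5);f=np.array([np.cos(np.radians(h)),np.sin(np.radians(h)),0]);p=np.array([.466,-.0175,0])-f*.084
for z in(.12,.102):p[2]=z;go(p,R,s)
e=cam("side");crop(e,"s25",230,120,380,270,5)
w=cam("wrist");cv2.imwrite("pics/w25.png",w["img"][:,:,::-1])
```

```text
[0.4739183  0.0658403  0.12585922] [-0.4   0.55  1.94  0.59  0.91  2.4 ] [  0.1  -35.09  -7.97   0.81   1.23  -0.25] 0.009387898885877287
row: [ 0.25 -0.23  0.53] [0.81 0.02 1.65]
row: [ 1.08 -0.23  2.13] [0.81 0.02 1.65]
```

View pics/s25.png

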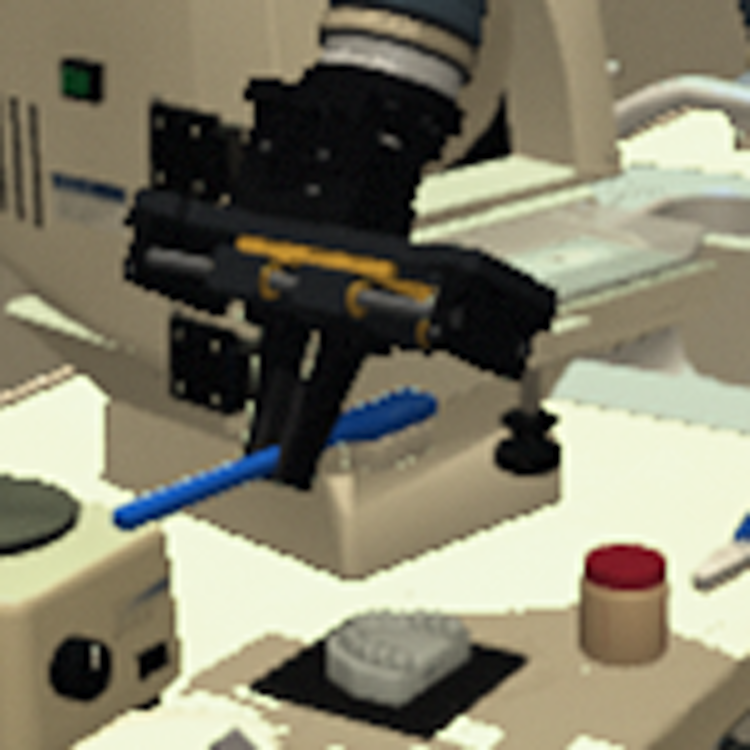

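View pics/w25.png

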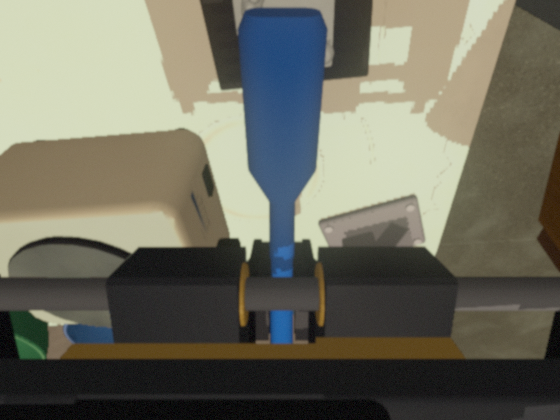

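Run:
```python
from h import *
s=sense();e=cam("side");crop(e,"s26",245,185,325,235,9);R=s["ee_rot"];n=R[:,1];T=s["tcp_pos"]
def pl(u,v):
    o,r=ray(e,u,v);return o+r*(n@(T-o))/(n@r)
a,b=pl(230+119/5,120+516/5),pl(230+436/5,120+402/5)
print(a,b,np.linalg.norm(a-b),"pitch",np.degrees(np.arctan2((b-a)[2],np.linalg.norm((b-a)[:2]))))
print("in tool",R.T@(a-T),R.T@(b-T))
```

```text
[0.48216572 0.16332437 0.13954265] [ 0.46252632 -0.06129967  0.1264854 ] 0.22585870916224138 pitch -3.314209396949319
in tool [-9.32138194e-02  1.45088912e-17  3.30635378e-02] [ 1.12801997e-01 -4.42354189e-17 -5.95088111e-02]
```

View pics/s26.png

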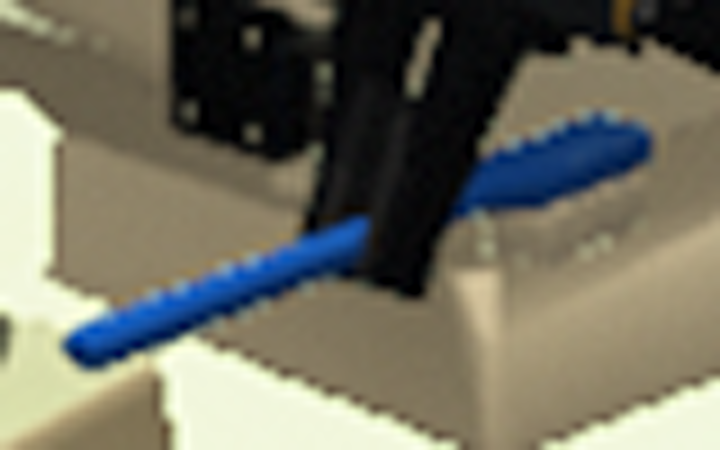

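Run:
```python
from h import *
s=sense();e=cam("side");R=s["ee_rot"];n=R[:,1];T=s["tcp_pos"]
im=e["img"].astype(int)[185:235,245:325];m=((im[:,:,2]-im[:,:,0]>50)&(im[:,:,2]>90)).astype(np.uint8)
pts=[]
for c in range(10,39,2):
    r=np.where(m[:,c])[0]
    if len(r)>2:pts.append((245+c,185+r.mean(),len(r)))
pts=np.array(pts);print(pts[[0,-1]].round(1));k=np.polyfit(pts[:,0],pts[:,1],1)
def pl(u,v,off=0):
    o,r=ray(e,u,v);return o+r*(n@(T+n*off-o))/(n@r)
a,b=pl(255,np.polyval(k,255)),pl(284,np.polyval(k,284));d=b-a;print(a,b,"pitch",np.degrees(np.arctan2(d[2],np.linalg.norm(d[:2]))))
# head end centre & tail
c=np.where(m.any(0))[0];print("cols",c.min()+245,c.max()+245)
tail=pl(c.min()+245,np.polyval(k,c.min()+245));print("tail",tail,R.T@(tail-T))
col=c.max();r=np.where(m[:,col])[0].mean()+185
for off in(0,.010,-.010):
    h=pl(col+245+.5,r,off);print(off,h,"len",np.linalg.norm(h-n*off-tail), R.T@(h-T))
```

```text
[[255.  222.5   4. ]
 [283.  211.5   4. ]]
[0.4816971  0.15985345 0.14015649] [0.47357419 0.06539317 0.1376651 ] pitch -1.5052725449531883
cols 253 316
tail [0.48221636 0.16589187 0.14031575] [-9.58782792e-02 -2.06910534e-16  3.34821495e-02]
0 [ 0.46291683 -0.05859772  0.12821464] len 0.2256423861024348 [ 1.09552140e-01 -2.80129063e-16 -5.98603888e-02]
0.01 [ 0.45418721 -0.04334369  0.13414598] len 0.21095786038375053 [ 0.09399277  0.01       -0.05845372]
-0.01 [ 0.47164646 -0.07385176  0.12228331] len 0.24044521067946614 [ 0.12511151 -0.01       -0.06126706]
```

Run:
```python
from kin import *
s=sense()
h=-96;R=toolR(h,26);f=np.array([np.cos(np.radians(h)),np.sin(np.radians(h)),0]);p=np.array([.466,-.0182,.100])-f*.084
print(p,ik(p,R,s["q"]));go(p,R,s)
```

```text
[0.47478039 0.06533984 0.1       ] (array([-0.38884992,  0.58724865,  1.95077294,  0.60285925,  0.83626193,
        2.39518072]), np.float64(2.3048785102730562e-11))
row: [ 1.21 -0.11  2.26] [0.46 1.51 1.  ]
```

play_rows(
  rows="0.4 -0.1 0.7 0.2 0.5 0.3 0.95; 0.8 -0.1 1.5 0.4 1 0.7 0.95; 1.2 -0.1 2.2 0.4 1.5 1 0.95; 1.2 -0.1 2.2 0.4 1.5 1 0.95; 1.2 -0.1 2.2 0.4 1.5 1 0.95",
)

```text
time: 24.28
tcp_pos: [0.4746, 0.0652, 0.1001]
ee_rot: [[-0.096, -0.994, 0.045], [-0.893, 0.106, 0.437], [-0.439, 0.002, -0.899]]
ft_force: [0.2, -0.7, -0.3]
gripper_width: 0.0097
```

play_rows(
  rows="0 0 0 0 0 0 0.95; 0 0 0 0 0 0 0.95; 0 0 0 0 0 0 0.95",
)

```text
time: 24.65
tcp_pos: [0.4747, 0.0651, 0.1003]
ee_rot: [[-0.096, -0.994, 0.045], [-0.894, 0.106, 0.436], [-0.439, 0.001, -0.899]]
ft_force: [-0.4, -0.6, -0.5]
gripper_width: 0.0092
```

Run:
```python
from h import *
s=sense();e=cam("side");R=s["ee_rot"];n=R[:,1];T=s["tcp_pos"];print(T,s["ft_force"],s["joint_torque"].round(2),s["gripper_width"])
crop(e,"s27",235,160,375,280,5)
im=e["img"].astype(int)[185:245,240:325];m=((im[:,:,2]-im[:,:,0]>50)&(im[:,:,2]>90)).astype(np.uint8)
pts=[]
for c in range(0,42,2):
    r=np.where(m[:,c])[0]
    if 2<len(r)<8:pts.append((240+c,185+r.mean(),len(r)))
pts=np.array(pts);print(pts.round(1).tolist());k=np.polyfit(pts[2:-2,0],pts[2:-2,1],1)
def pl(u,v,off=0):
    o,r=ray(e,u,v);return o+r*(n@(T+n*off-o))/(n@r)
a,b=[pl(u,np.polyval(k,u)) for u in pts[[2,-3],0]];d=b-a;print(a,b,"pitch",np.degrees(np.arctan2(d[2],np.linalg.norm(d[:2]))))
w=cam("wrist");cv2.imwrite("pics/w27.png",w["img"][:,:,::-1])
c=cam("top");cv2.imwrite("pics/t27.png",c["img"][:,:,::-1])
```

```text
[0.47469058 0.06511073 0.1003487 ] [-0.39175716 -0.55798089 -0.4619836 ] [ 0.000e+00 -3.585e+01 -6.660e+00  8.400e-01  1.040e+00 -2.000e-02] 0.00918850068748434
[[254.0, 234.5, 4.0], [256.0, 234.0, 5.0], [258.0, 233.5, 6.0], [260.0, 232.0, 5.0], [262.0, 231.0, 5.0], [264.0, 230.5, 4.0], [266.0, 229.5, 4.0], [268.0, 228.5, 4.0], [270.0, 227.5, 4.0], [272.0, 226.5, 4.0], [274.0, 225.5, 4.0], [276.0, 224.5, 4.0], [278.0, 224.0, 5.0], [280.0, 223.0, 5.0]]
[0.48361767 0.14879969 0.11189026] [0.47752564 0.09156354 0.11308834] pitch 1.1924229568818958
```

View pics/s27.png

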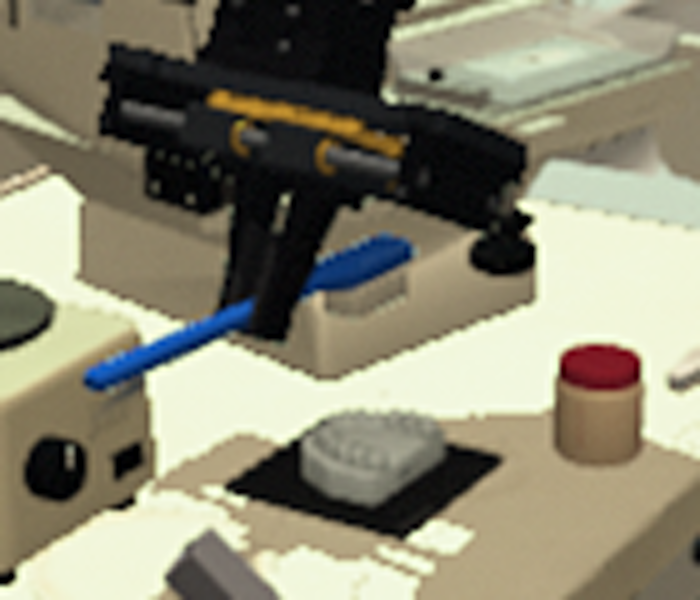

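View pics/w27.png

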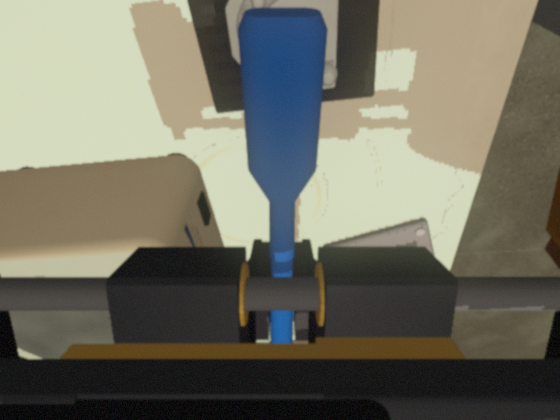

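View pics/t27.png

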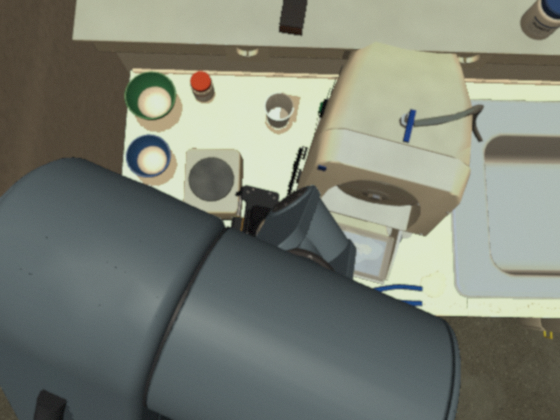

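Run:
```python
from h import *
s=sense();e=cam("side");R=s["ee_rot"];n=R[:,1];T=s["tcp_pos"]
crop(e,"s28",285,195,330,235,12)
def pl(u,v,off=0):
    o,r=ray(e,u,v);return o+r*(n@(T+n*off-o))/(n@r)
a,b=pl(301,223.6,.01),pl(316.3,220,.01);print(a,b,np.linalg.norm(a-b),(a+b)/2-n*.01)
```

```text
[0.4595295  0.01773026 0.09402891] [ 0.45322244 -0.04138243  0.08454964] 0.060199220375780904 [ 0.46631979 -0.01288444  0.08927301]
```

View pics/s28.png

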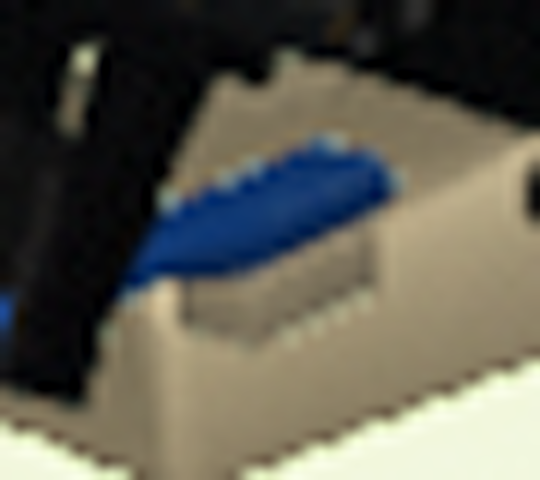

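Run:
```python
from h import *
s=sense();e=cam("side");R=s["ee_rot"];n=R[:,1];T=s["tcp_pos"]
def pl(u,v,off=0):
    o,r=ray(e,u,v);return o+r*(n@(T+n*off-o))/(n@r)
a,b=pl(306.2,223.9,.01),pl(316.4,219.2,.01);c=(a+b)/2-n*.01;print(a,b,np.linalg.norm(a-b),c,"pitch",np.degrees(np.arctan2((b-a)[2],np.linalg.norm((b-a)[:2]))),"above teeth",c[2]-.031)
```

```text
[ 0.45742645 -0.00176498  0.08711339] [ 0.45316989 -0.04174229  0.08648603] 0.04020817076113398 [ 0.46524198 -0.02281214  0.08678314] pitch -0.8940130102646748 above teeth 0.05578313815536984
```

```bash
python3 -c "
from plant import *
print(sense()['time']);print(sign_off())"
```

```text
24.9
the job is handed in; nothing more can be done
None
```

The cast is standing teeth up in the middle of the mat. The brush is out of its holder and held over the cast in the gripper, bristles down. I handed the job in at 24.9 s of the 62 s allowed.

**Last checks**
- **Cast:** its centre measured about 3 mm from the mat's centre after I let go of it.
- **Brush position:** the bristle tips are about 5.5 cm above the teeth, within about 5 mm of the cast's centre. The side camera showed nothing touching the cast.
- **Brush level:** within about 1°; the handle axis read +1.2° and the bristle edge -0.9°.
- **Grip and forces:** the finger opening held steady and the force readings were close to zero.
- **Bystanders:** the jar and the blue bowl look untouched in the last pictures. The arm hid most of the pliers, but what showed was in place.

**What went wrong or disagreed**
- **Contact:** on the first try at lowering the cast, the gripper's body touched what looked like the corner of the vibrator, with about 19 N at the wrist. I backed off, turned the gripper and set the cast down cleanly.
- **Brush angle:** one wrist-camera estimate said the brush had turned about 6° in the grip. The background was distorting that estimate, so I used the side-camera measurement instead.
- **Finger opening:** it read about 9 mm on the handle, which is listed as 14 mm wide. The handle also looked narrower than listed in the pictures.

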